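# Refit the tapered plug of a brass cock and check that it swings free

## Robot

A 6-joint arm with a two-finger parallel gripper is mounted at the origin on the work surface. World frame = base frame: x ahead of the robot, y to its left, z up, the work surface at z = 0. Lengths are in m, angles in rad, forces in N, time in s.
With the tool pointing down it reaches from about 0.35 to 0.85 m from the base axis. Payload 8.1 kg.
Tool frame: the origin (TCP) lies midway between the tips of the shut fingers; the grasp point (between the pads) lies 19 mm behind it; z points along the fingers, y is the direction in which the jaws open and shut (so a half turn about z gives the same grasp; the last joint's range is limited). The gripper opens to 93 mm and grips with 3 to 60 N. Pads are 15 mm wide; open, the fingers measure 128 mm over their backs; the gripper's body (75 mm by 188 mm) begins 65 mm behind the grasp point.
Start: joints at [1.142, 0.13, 1.488, -0, 1.523, -0.085], TCP at [0.202, 0.565, 0.219] pointing down, gripper open.
Joint ranges: [-2.96, 2.96], [-0.89, 2.26], [0.02, 2.5], [-1.34, 4.48], [0, 2.73], [-2.66, 2.66]. Speed limits (rad/s): [2.39, 2.39, 2.79, 3.14, 3.14, 3.14].

## Interface

Orientations are given as a rotation vector (axis times angle).
In Python, from plant import robot, optics, ticket gives the robot as it stands.
- The arm moves only by the tool send_rows, never from a script. Its argument "targets" is a list of rows, each a list of 3 entries, a list of its own where there are three numbers: the opening, from -1 (shut) to 1 (fully open), then the shift along the tool's x, y, z in mm, then the turn about the tool's z in rad. A call has 1 to 12 rows; each row shifts and turns the commanded pose from where the row before left it, along the tool's axes as they then stand; what a row does not reach is not made up. A row lasts 1/10 s, in which the tool goes at most 50 mm and 8.59 degrees, less where a joint would pass 70% of its speed; a pose out of reach is approached as far as the arm can. A call with a gripper value outside its range is refused whole. The fingers move at their own pace and stop on an object; "newtons" is the grip in N (left out, the last holds). Time passes only in rows, so rows that do not move let the fingers close. It gives the time, the measured TCP pose, the force and the opening at its end, in the units of the state.
- robot.read_state(): the state, without advancing time (a new reading comes with each control period).
- optics.read_camera(name): name is "side" or "top" or "wrist"; returns a dict with "color" (480x640x3 uint8, red, green, blue), "K" (3x3 intrinsics, pixels), "k1" (the pictures are not rectified: a ray, as slopes to the right and down, at radius r is drawn at 1 + k1 r^2 times it, then the intrinsics apply), "position" and "orientation" of the camera in the world. Camera axes: x right, y up, looking along -z (the intrinsics and any distortion apply to the point x, -y, -z); pixel columns grow to the right and rows downward; lengths in m; the calibration is good to about 2 mm. A picture is of the moment at which its call begins. There is no depth.
- ticket.close_job(): hands the job in, once; it reports no verdict.
Trained networks look in the newest picture that a camera, given by its name, has taken for a name from the list of things; names that differ only in an ending like _2 or _b are one class to them, and where a whole thing is asked for, a point or a joint stands for the part that bears it (a point fixed in the world has none). Each returns a list of dicts, best first, with "confidence" (0 to 1); they miss things now and then, are a little off and sometimes report something else, mostly with a low value. They report only what shows in the picture. A call takes as long as a camera call.
- optics.cut_out(camera, name): "region" (480x640 bool, what is visible of it) and "point" ([column, row] in pixels, amid what is visible of it).
The state is a dict: "t": time; "q": joint angles; "dq": joint speeds; "joint_torque": joint torques, N m; "tool_pos": TCP position; "orientation": TCP orientation; "force": force on the tool from outside, world axes, zero at the start; "wrist_torque": the same for the moment, N m; "opening": finger opening in m.
Only numpy, scipy, OpenCV 4.12 (cv2) and the standard library are available. Lean on these libraries where they do the work, as an engineer would, in place of code of your own. Each camera call takes 0.05 s, during which the arm holds its last target.

## Task

Put the loose brass plug back in the cock that is clamped in the vice: stand the plug on its small end on the bench so that its black handle is on top, then lower it gently, without letting it drop, fully home in the tapered bore with the handle square across the pipe. Check that it is not binding by swinging the handle about 45 degrees towards open, either way, and back, with the plug staying home. Leave it home and shut, handle square across the pipe, and do not disturb the other things on the bench and in the tray.

Things in the scene. Friction and masses are not known exactly. Their poses are not given: they have to be found in the camera images.
- plug: The loose plug: brass, with a flat black T-handle, 120 mm tall, 0.48 to 0.75 kg. Origin: centre of the flat small end (foot). z axis: from foot to handle; y axis: along the handle's bar. From z = 0 to 60 mm it is a smooth taper, diameter growing evenly from 36 to 52 mm. Centre of mass near z = 50 mm. Stands steadily on its foot on the bench.
- plug_collar (a point): Middle of the plug's collar, on its axis 71 mm from the foot; axes as plug. The collar is a plain brass cylinder of diameter 52 mm from z = 60 to 82 mm, just above the taper.
- plug_handle (a point): Middle of the plug's black handle bar, on its axis 111 mm from the foot. The bar is 12 mm thick (plug's x), 90 mm long (y) and 18 mm high (z = 102 to 120 mm). Between it and the collar is a flat neck, 12 mm (x) by 22 mm (y), from z = 82 to 102 mm.
- cock: Brass cock body clamped in a low grey machine vice; fixed. Origin: on the bench under the barrel's upright axis. y axis: line of the pipe (hexagon ends out to 78 mm either side); x axis: across the pipe. Barrel 68 mm outside (72 mm at the rim), 38 to 98 mm above the bench. Vice jaws: 66 mm high, out to 70 mm in x, 50 mm in y; the vice screw reaches 145 mm towards -x.
- cock_seat (a point): Point on the barrel's axis 41 mm above the bench, where the plug's foot centre lies when the plug is home by its own weight; the collar's underside then stands 3 mm above the rim. Axes as cock. Handle along the cock's x (either way round): square across the pipe, shut; along its y: open. The plug turns without stops.
- cock_rim (a point): Centre of the barrel's mouth, 98 mm above the bench. The bore has the plug's own taper: 51 mm wide at the rim, 35 mm at the barrel's bottom, open below, smooth and oiled.
- tray: Grey open parts tray, 173.5 mm (x) by 240 mm (y), rim 61 mm above the bench, floor and walls 3 mm; fixed. Origin: centre of its underside. A divider along y, 53 mm high, splits it: the far (+x) compartment, from x = -10.5 to 84 mm, holds the plug; the near one holds washer and screw.
- tray_bay (a point): Centre of the floor of the tray's far compartment, 3 mm above the bench; axes as tray. The plug leans here at the start: foot on the floor against the divider, neck on the far rim, handle outside over the rim; its z axis points to the tray's +x and 30 degrees above level, its y axis is level along the tray's y.
- washer: Brass washer, 30 mm across, 4 mm thick, lying in the near compartment of the tray. Bystander. Origin: centre of its underside.
- screw: Hexagon-type steel screw standing on its head, 19 mm wide, 28 mm tall, in the near compartment of the tray. Bystander. Origin: centre of its underside.
- spanner: Steel spanner 200 mm long lying on the bench. Bystander. Origin: centre of its underside.
- spring: Dark valve spring standing on the bench, 35 mm wide, 51 mm tall. Bystander. Origin: centre of its underside.
- oil_bottle: White bottle with a red cap, 62 mm wide, 170 mm tall. Bystander. Origin: centre of its underside.
- bolt_jar: Glass jar with a steel lid, 72 mm wide, 100 mm tall. Bystander. Origin: centre of its underside.
- carburettor: Grey metal carburettor, about 80 mm wide, 110 mm tall. Bystander. Origin: centre of its underside.
- small_cock: Smaller complete brass cock with a black lever, about 85 mm long, 65 mm tall. Bystander. Origin: centre of its underside.

How it is judged:
By the outcome, as a careful person would: the job done as asked, in the order asked, and still so for the second after the job is handed in, with the robot touching nothing.
It also fails if it takes over 59 s, if anything falls off the work surface, if the arm or the gripper's body presses on something with over 40 N, if the wrist force passes 120 N, or if a joint passes its speed limit or range.

## Working session

There is one attempt and no reset: what is moved stays moved. The work goes in short steps, Python scripts to look and compute and a tool call to move; the robot and the scene stay as the last step left them, time stands still between calls to the robot, and variables do not carry over. Pictures are saved under pics/ and viewed, and the job is handed in when it is done.

Besides the shell and the picture viewer there is one more tool, called after "Emit:" as name([rows], argument=value, ...), one row to a line, values as JSON. send_rows: Moves the arm, as the interface text tells. Its arguments: {"type":"object","properties":{"targets":{"type":"array","items":{"type":"array"}},"newtons":{"type":"number"}},"required":["targets"]}

```bash
ls; mkdir -p pics; python3 - <<'E'
from plant import robot, optics, ticket
import cv2
print(robot.read_state())
for n in ["side","top","wrist"]:
    d=optics.read_camera(n); cv2.imwrite(f"pics/{n}0.png",d["color"][:,:,::-1]); print(n,d["K"],d["k1"],d["position"],d["orientation"])
E
```

```text
pics
{'t': 0.0, 'q': array([ 1.14159457e+00,  1.31171865e-01,  1.48925841e+00,  3.03690449e-05,
        1.52301547e+00, -8.54402076e-02]), 'dq': array([-1.72706296e-03,  2.36726561e-03, -1.08042551e-04,  4.46977620e-05,
       -2.47773463e-03, -1.71005356e-03]), 'joint_torque': array([ 1.65382611e-03, -5.59853375e+01, -4.91752768e+01,  7.68359983e-02,
        3.54992808e-02, -1.23166910e-04]), 'tool_pos': array([0.20197187, 0.56438034, 0.21759253]), 'orientation': array([-5.37240937e-01, -3.09480558e+00,  2.80241017e-03]), 'force': array([0.61874549, 0.03176943, 0.18763362]), 'wrist_torque': array([-0.00173594,  0.03835569,  0.02908895]), 'opening': 0.09285493470525795}
side [[434.25379501   0.         319.11573371]
 [  0.         434.25379501 242.72275217]
 [  0.           0.           1.        ]] 0.026192221768391852 [ 0.3656242  -0.46205002  0.78047533] [ 0.71158051 -0.13866934 -0.35574361]
top [[542.91240526   0.         318.39786738]
 [  0.         542.91240526 246.66863485]
 [  0.           0.           1.        ]] -0.0944342875748768 [0.50236358 0.09661631 1.2963281 ] [ 0.0639294  -0.06396219 -1.57526013]
wrist [[343.56409594   0.         319.25348947]
 [  0.         343.56409594 231.61351899]
 [  0.           0.           1.        ]] -0.027615751550735063 [0.12571788 0.59197296 0.3832598 ] [-0.25683861 -0.18007828  1.2174952 ]
```

View pics/side0.png

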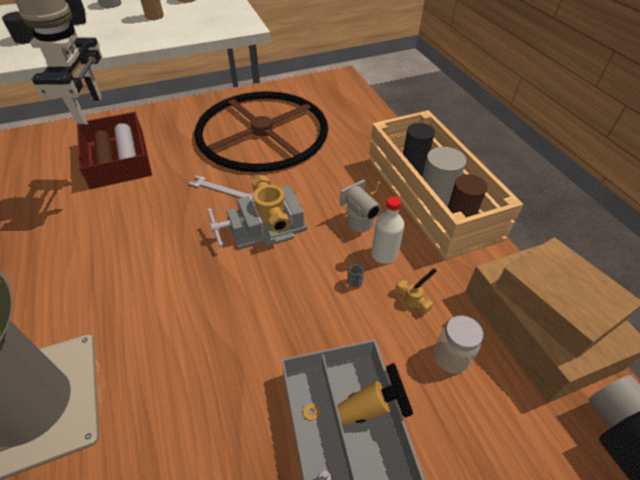

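View pics/top0.png

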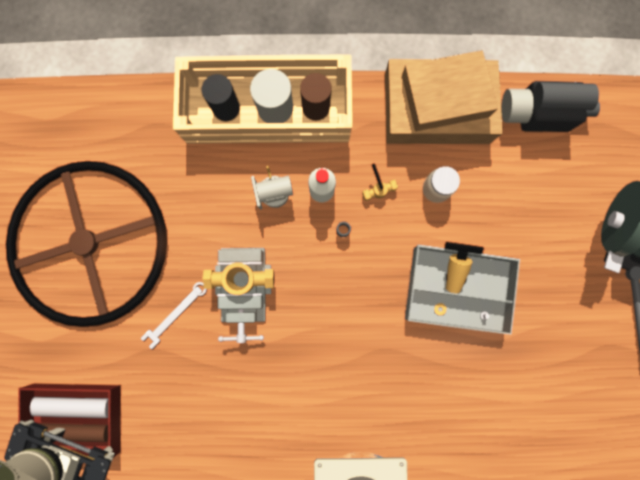

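View pics/wrist0.png

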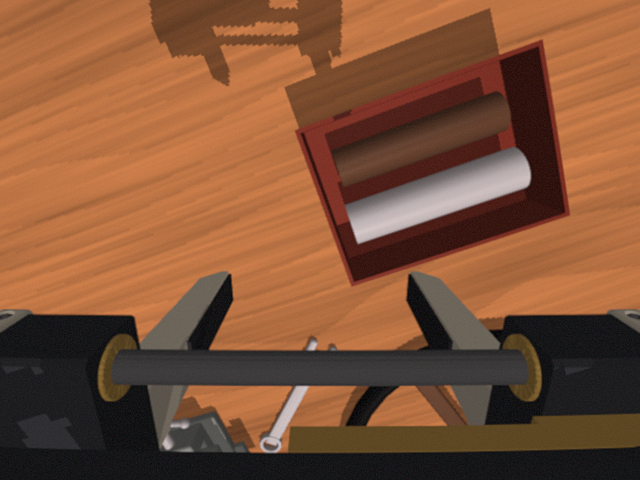

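```bash
cat > h.py <<'E'
import numpy as np, cv2
from plant import robot, optics, ticket
from scipy.spatial.transform import Rotation as R
def cam(n):
    d=optics.read_camera(n); return d
def proj(d,P):
    P=np.atleast_2d(P).astype(float)
    M=R.from_rotvec(d["orientation"]).as_matrix()
    c=(P-d["position"])@M; c=c*[1,-1,-1]
    return cv2.projectPoints(c.reshape(-1,1,3),np.zeros(3),np.zeros(3),d["K"],np.array([d["k1"],0,0,0]))[0].reshape(-1,2)
def ray(d,uv,z):
    uv=np.atleast_2d(uv).astype(float)
    n=cv2.undistortPoints(uv.reshape(-1,1,2),d["K"],np.array([d["k1"],0,0,0])).reshape(-1,2)
    M=R.from_rotvec(d["orientation"]).as_matrix()
    v=np.c_[n[:,0],-n[:,1],-np.ones(len(n))]@M.T
    return d["position"]+v*((z-d["position"][2])/v[:,2])[:,None]
def psi():
    s=robot.read_state(); m=R.from_rotvec(s["orientation"]).as_matrix(); return np.degrees(np.arctan2(m[1,1],m[0,1]))
def zoom(d,box,f,name):
    u0,v0,u1,v1=box; im=d["color"][v0:v1,u0:u1,::-1]
    cv2.imwrite(f"pics/{name}.png",cv2.resize(im,None,fx=f,fy=f,interpolation=cv2.INTER_CUBIC))
E
python3 - <<'E'
from h import *
for n in ["top","side"]:
    d=cam(n)
    for o in ["cock","tray","plug","plug_collar","plug_handle"]:
        for r in optics.cut_out(n,o)[:2]:
            print(n,o,round(r["confidence"],2),r["point"],r["region"].sum(), cv2.minAreaRect(np.argwhere(r["region"])[:,::-1].astype(np.float32)))
    if n=="top":
        zoom(d,(395,230,535,345),5,"tray1"); zoom(d,(190,235,290,355),5,"cock1")
    else:
        zoom(d,(270,330,430,480),4,"trays"); zoom(d,(180,160,320,260),5,"cocks")
E
```

```text
top cock 0.8 [240.6, 285.5] 4087 ((237.0, 295.0), (69.99998474121094, 93.99998474121094), 0.0)
top cock 0.25 [379.1, 190.6] 491 ((375.96343994140625, 186.67074584960938), (34.514404296875, 34.514404296875), 38.65980529785156)
top tray 0.68 [467.9, 290.5] 7131 ((462.4067687988281, 288.9087829589844), (107.85978698730469, 77.3073501586914), 7.4958577156066895)
top plug 0.6 [457.1, 262.7] 1212 ((454.4449462890625, 263.3165283203125), (36.844322204589844, 55.672855377197266), 28.300758361816406)
top plug_collar 0.22 [324.9, 181.9] 724 ((321.5, 184.5), (33.0, 25.0), 90.0)
top plug_handle 0.94 [458.4, 263.8] 1122 ((463.5, 267.5), (51.0, 37.0), 90.0)
top plug_handle 0.32 [381.2, 188.0] 479 ((376.3393249511719, 186.71090698242188), (34.43083190917969, 33.67327880859375), 37.30394744873047)
side cock 0.9 [263.0, 216.7] 4085 ((255.7000274658203, 216.90000915527344), (70.21253204345703, 91.67877960205078), 63.43495178222656)
side tray 0.75 [343.8, 425.9] 12706 ((352.6146240234375, 417.2843933105469), (146.41104125976562, 121.8235855102539), 80.13418579101562)
side tray 0.47 [263.7, 218.1] 4013 ((255.0679931640625, 216.1444854736328), (70.15006256103516, 90.80122375488281), 64.79888153076172)
side plug 0.67 [373.6, 400.6] 2115 ((370.9635009765625, 400.64959716796875), (54.678890228271484, 70.05732727050781), 70.01689147949219)
side plug_collar 0.77 [375.5, 400.9] 2263 ((371.21173095703125, 400.421630859375), (54.77147674560547, 71.44256591796875), 69.67686462402344)
side plug_handle 0.97 [377.3, 403.3] 2124 ((371.20001220703125, 399.5999755859375), (55.02362823486328, 70.20255279541016), 71.56504821777344)
```

View pics/tray1.png

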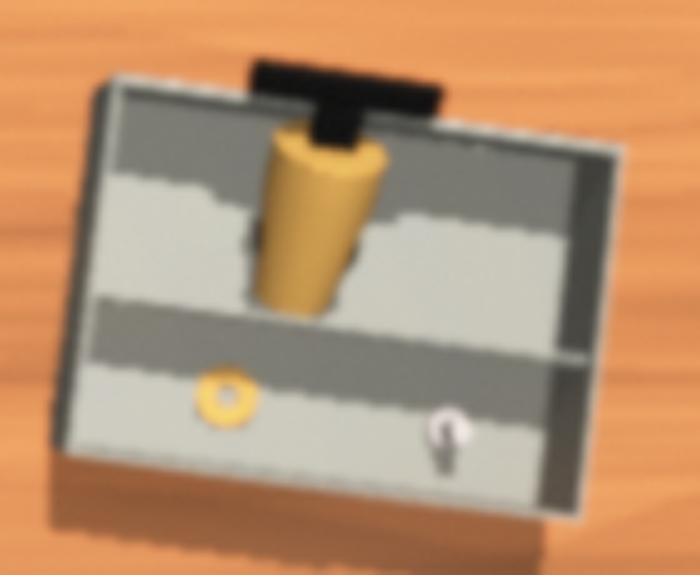

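View pics/cock1.png

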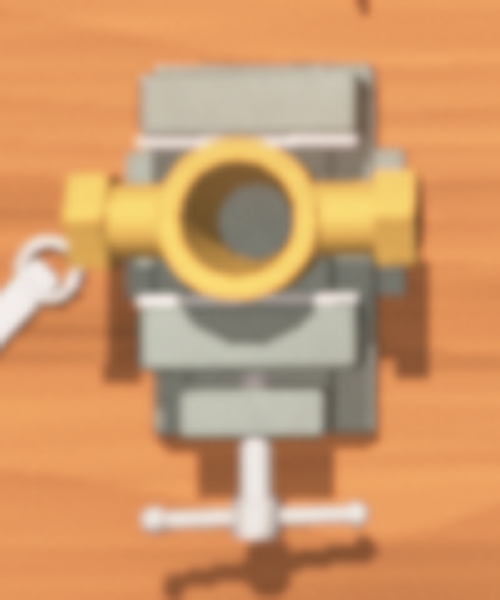

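View pics/cocks.png

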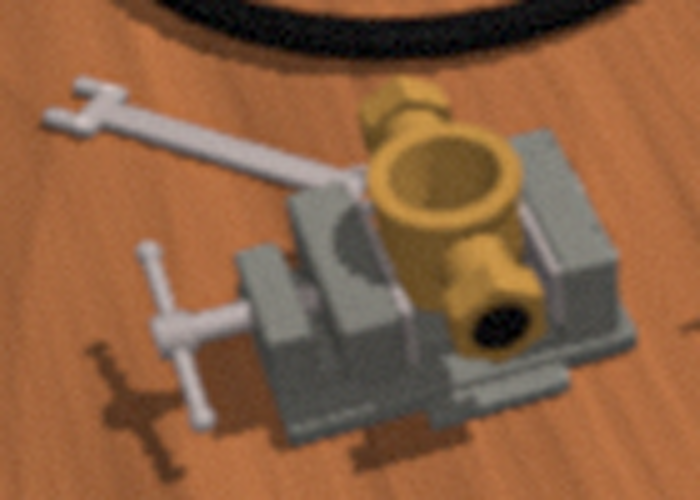

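View pics/trays.png

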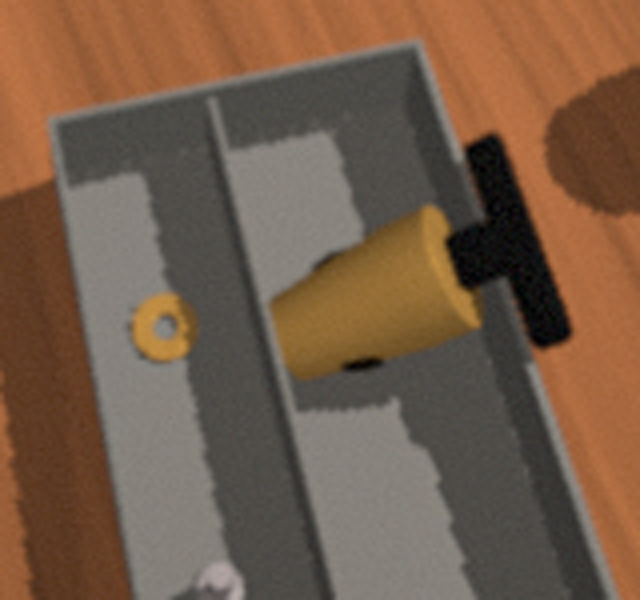

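```bash
python3 - <<'E'
from h import *
from scipy.optimize import least_squares
t=cam("top"); s=cam("side")
C=ray(t,[[418,245.4],[519.4,260],[511,333.6],[408,320.4]],.061)
print(C.round(4), np.linalg.norm(np.diff(C,axis=0,append=C[:1]),axis=1))
print("side far corners",ray(s,[[283,360],[374.5,340.75]],.061).round(4))
c=C.mean(0); a=np.arctan2(*(C[0]+C[1]-C[2]-C[3])[1::-1]); b=np.arctan2(*(C[0]+C[3]-C[1]-C[2])[1::-1])-np.pi/2
print("tray",c,np.degrees([a,b]))
print("rim top",ray(t,[237.5,278.7],.098), "side", ray(s,[180+445/5,160+174/5],.098))
print("pipe",ray(t,[[190+85/5,235+219/5],[190+402/5,235+217/5]],.068))
# plug handle bar: top face ends in top & side
print("bar top cam",ray(t,[[395+255/5,230+75/5],[395+437/5,230+102/5]],.08))
E
```

```text
[[ 0.6048 -0.1318  0.061 ]
 [ 0.5697 -0.3676  0.061 ]
 [ 0.4013 -0.343   0.061 ]
 [ 0.4342 -0.106   0.061 ]] [0.2383673  0.17021164 0.23933044 0.1724804 ]
side far corners [[ 0.438  -0.1099  0.061 ]
 [ 0.6066 -0.1348  0.061 ]]
tray [ 0.50249701 -0.23710441  0.061     ] [-8.47443565 -8.19023866]
rim top [[0.53004321 0.27544118 0.098     ]] side [[0.53301043 0.27453849 0.098     ]]
pipe [[0.53074708 0.34947167 0.068     ]
 [0.53110952 0.20526166 0.068     ]]
bar top cam [[ 0.60376572 -0.19209887  0.08      ]
 [ 0.59104614 -0.27530299  0.08      ]]
```

Emit:
send_rows([
  [1,[-34,-34,0],0],
  [1,[-34,-34,0],0],
  [1,[-34,-34,0],0],
  [1,[-34,-34,0],0],
  [1,[-34,-34,0],0],
  [1,[-34,-34,0],0],
  [1,[-34,-34,0],0],
  [1,[-34,-34,0],0],
  [1,[-34,-34,0],0],
  [1,[-34,-34,0],0],
  [1,[-34,-34,0],0],
  [1,[-34,-34,0],0],
], newtons=8)

```text
t: 2.05
tool_pos: [0.4494, 0.0413, 0.2191]
orientation: [0.537, 3.094, 0.0]
force: [1.2, 1.2, 0.1]
opening: 0.0931
```

```bash
cat >> h.py <<'E'
def go(x,y,z,ps=None):
    s=robot.read_state(); p=s["tool_pos"]; a=np.radians(psi()); d=np.array([x,y,z])-p
    ex=np.array([-np.sin(a),np.cos(a)]); ey=np.array([np.cos(a),np.sin(a)])
    print("t",round(s["t"],2),"pos",p.round(4),"psi",round(np.degrees(a),2),"F",s["force"].round(1),"open",round(s["opening"],4))
    print("shift mm",(1e3*d[:2]@ex).round(1),(1e3*d[:2]@ey).round(1),(-1e3*d[2]).round(1), "turn", None if ps is None else round(-np.radians((ps-np.degrees(a)+180)%360-180),3))
def plugpts(foot,az,el,bar):
    pass
def overlay(d,pts,box,f,name):
    u0,v0,u1,v1=box; im=cv2.resize(d["color"][v0:v1,u0:u1,::-1],None,fx=f,fy=f,interpolation=cv2.INTER_CUBIC)
    for u,v in proj(d,pts): cv2.circle(im,(int((u-u0)*f),int((v-v0)*f)),2,(255,0,255),-1)
    cv2.imwrite(f"pics/{name}.png",im)
E
python3 - <<'E'
from h import *
go(.566,-.230,.20,81.7)
# overlay model of plug
yaw=np.radians(-8.3); ex=np.array([np.cos(yaw),np.sin(yaw),0]); ey=np.array([-np.sin(yaw),np.cos(yaw),0]); ez=np.array([0,0,1.])
c=np.array([.566,-.230,.054]); ax=ex*np.cos(np.pi/6)+ez*.5; u=-ex*.5+ez*np.cos(np.pi/6)
th=np.linspace(0,2*np.pi,25)
ring=lambda z,r:np.array([c+ax*(z-.071)+r*(np.cos(k)*u+np.sin(k)*ey) for k in th])
pts=np.vstack([ring(0,.018),ring(.06,.026),ring(.082,.026)]+[[c+ax*.049+ey*y+ax*dz] for y in(-.045,.045) for dz in (0,-.018)])
d=cam("top"); overlay(d,pts,(395,230,535,345),5,"o1")
d=cam("side"); overlay(d,pts,(270,330,430,480),4,"o2")
E
```

```text
t 2.05 pos [0.4494 0.0413 0.2191] psi 70.29 F [1.2 1.2 0.1] open 0.0931
shift mm -201.2 -216.1 19.1 turn -0.199
```

View pics/o1.png

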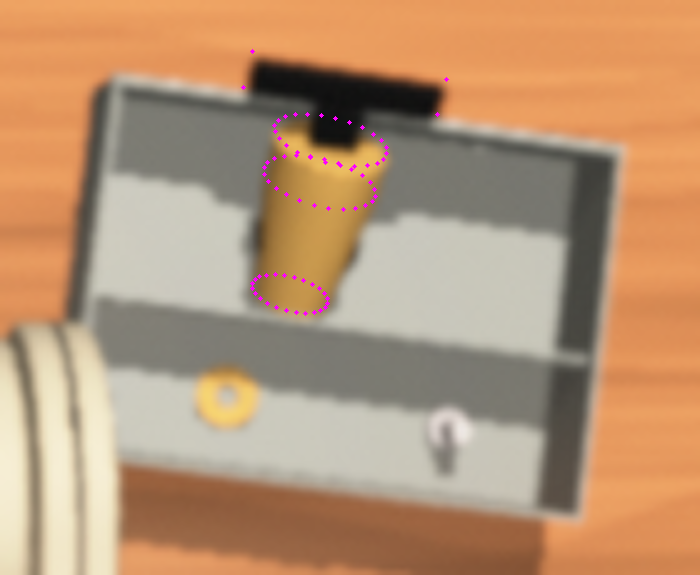

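View pics/o2.png

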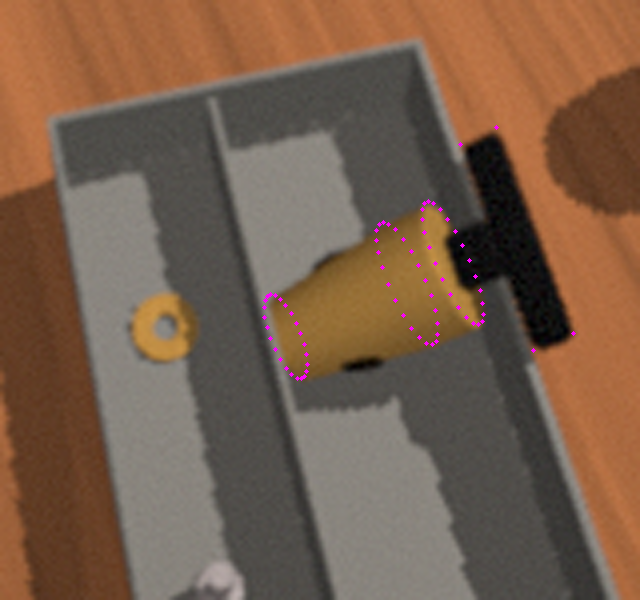

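Emit:
send_rows([
  [1,[-33.5,-36,0],0],
  [1,[-33.5,-36,0],0],
  [1,[-33.5,-36,0],0],
  [1,[-33.5,-36,0],0],
  [1,[-33.5,-36,0],0],
  [1,[-33.5,-36,0],-0.1],
  [1,[0,0,30],-0.099],
  [1,[0,0,40],0],
  [1,[0,0,10],0],
  [1,[0,0,0],0],
], newtons=12)

```text
t: 3.15
tool_pos: [0.5637, -0.2264, 0.1363]
orientation: [-0.227, -3.129, -0.003]
force: [1.1, 0.4, 0.2]
opening: 0.0932
```

```bash
python3 - <<'E'
from h import *
go(.566,-.230,.036,81.7)
d=cam("wrist"); zoom(d,(0,0,640,480),1,"w1")
E
```

```text
t 3.15 pos [ 0.5637 -0.2264  0.1363] psi 81.71 F [1.1 0.4 0.2] open 0.0932
shift mm -2.8 -3.2 100.3 turn 0.0
```

View pics/w1.png

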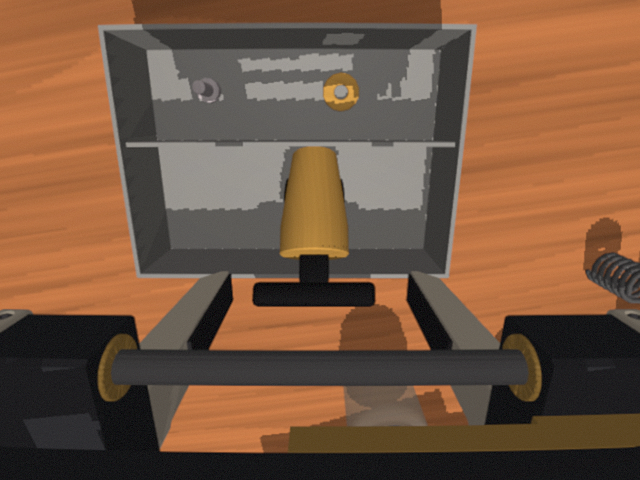

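Emit:
send_rows([
  [1,[-3,-3,40],0],
  [1,[0,0,40],0],
  [1,[0,0,20],0],
  [1,[0,0,0],0],
  [0,[0,0,0],0],
  [-0.2,[0,0,0],0],
  [-0.4,[0,0,0],0],
  [-0.6,[0,0,0],0],
  [-0.6,[0,0,0],0],
], newtons=12)

```text
t: 4.1
tool_pos: [0.5683, -0.2315, 0.0395]
orientation: [0.227, 3.132, -0.001]
force: [-0.0, -0.5, -0.5]
opening: 0.0574
```

```bash
python3 - <<'E'
from h import *
go(.566,-.230,.036,81.7)
d=cam("wrist"); zoom(d,(0,0,640,480),1,"w2")
d=cam("side"); zoom(d,(270,300,470,480),4,"s2")
E
```

```text
t 4.1 pos [ 0.5683 -0.2315  0.0395] psi 81.7 F [-0.  -0.5 -0.5] open 0.0574
shift mm 2.5 1.2 3.5 turn 0.0
```

View pics/w2.png

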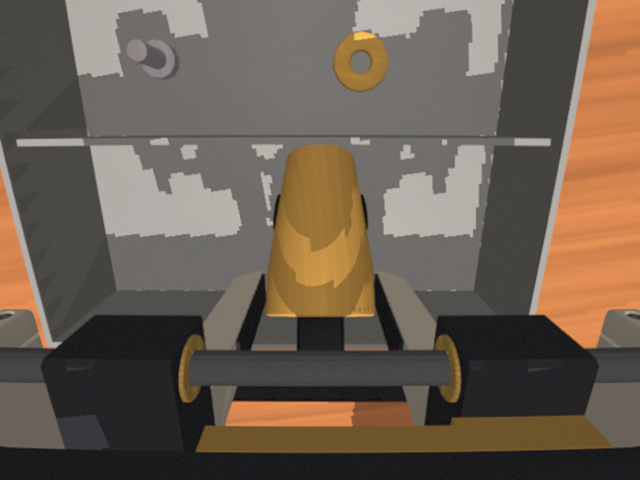

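View pics/s2.png

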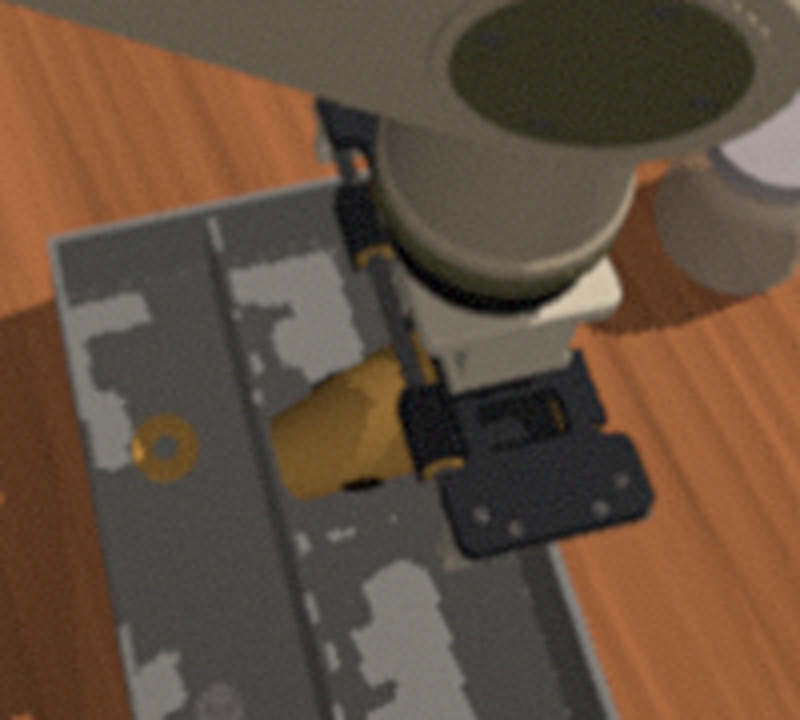

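Emit:
send_rows([
  [-1,[0,0,0],0],
  [-1,[0,0,0],0],
  [-1,[0,0,0],0],
  [-1,[0,0,-10],0],
  [-1,[0,0,-10],0],
  [-1,[0,0,-10],0],
  [-1,[0,0,0],0],
], newtons=12)

```text
t: 4.9
tool_pos: [0.569, -0.2318, 0.0707]
orientation: [0.227, 3.13, -0.002]
force: [1.1, -0.6, -6.6]
opening: 0.0517
```

```bash
python3 - <<'E'
from h import *
go(.566,-.230,.036,81.7)
d=cam("wrist"); zoom(d,(0,0,640,480),1,"w3")
d=cam("side"); zoom(d,(270,300,470,480),4,"s3")
E
```

```text
t 4.9 pos [ 0.569  -0.2318  0.0707] psi 81.7 F [ 1.1 -0.6 -6.6] open 0.0517
shift mm 3.3 1.4 34.7 turn 0.0
```

View pics/w3.png

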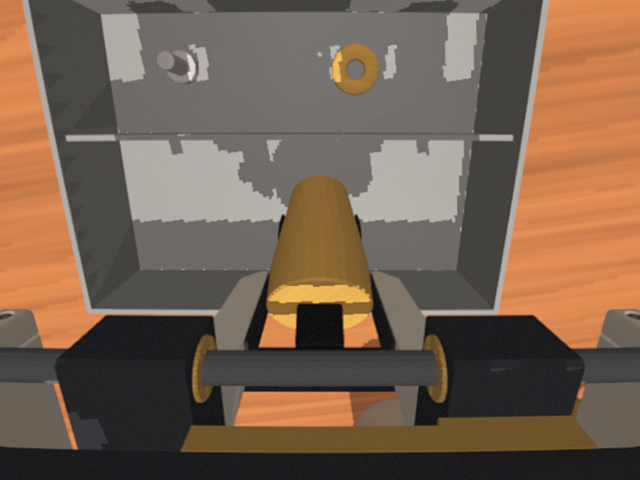

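View pics/s3.png

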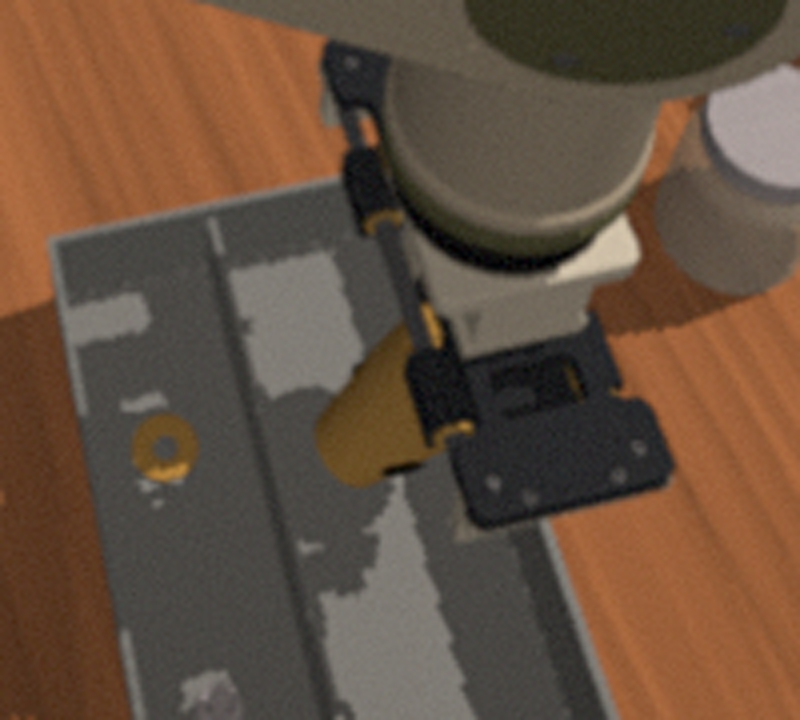

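Emit:
send_rows([
  [-1,[8,0,0],0],
  [-1,[8,0,0],0],
  [-1,[8,0,0],0],
  [-1,[8,0,0],0],
  [-1,[8,0,0],0],
  [-1,[4,0,0],0],
  [-1,[0,0,0],0],
])

```text
t: 5.7
tool_pos: [0.5244, -0.2253, 0.0698]
orientation: [0.227, 3.132, -0.001]
force: [-0.1, 0.2, 3.5]
opening: 0.0517
```

```bash
python3 - <<'E'
from h import *
go(.566,-.230,.036,81.7)
d=cam("wrist"); zoom(d,(0,0,640,480),1,"w4")
d=cam("side"); zoom(d,(270,300,470,480),4,"s4")
E
```

```text
t 5.7 pos [ 0.5244 -0.2253  0.0698] psi 81.69 F [-0.1  0.2  3.5] open 0.0517
shift mm -41.8 1.4 33.8 turn -0.0
```

View pics/w4.png

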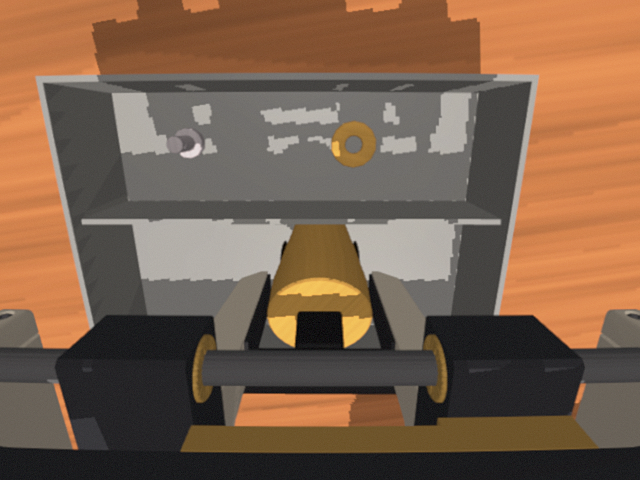

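View pics/s4.png

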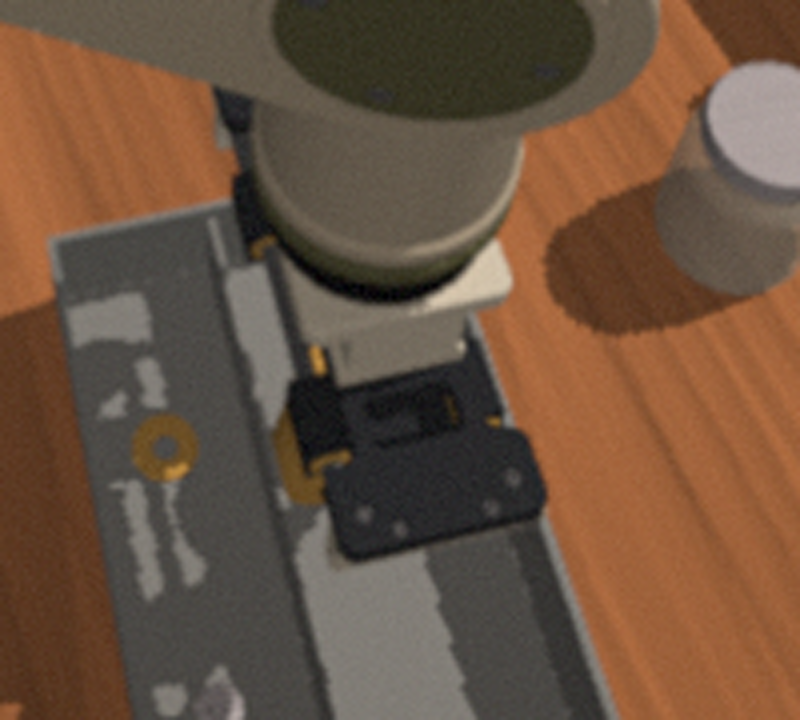

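Emit:
send_rows([
  [-1,[0,0,-8],0],
  [-1,[0,0,-8],0],
  [-1,[0,0,-8],0],
  [-1,[0,0,0],0],
])

```text
t: 6.2
tool_pos: [0.5249, -0.2252, 0.0939]
orientation: [0.227, 3.132, -0.001]
force: [0.7, -0.2, -6.0]
opening: 0.0514
```

```bash
python3 - <<'E'
from h import *
go(.566,-.230,.036,81.7)
d=cam("wrist"); zoom(d,(0,0,640,480),1,"w5")
E
```

```text
t 6.2 pos [ 0.5249 -0.2252  0.0939] psi 81.71 F [ 0.7 -0.2 -6. ] open 0.0514
shift mm -41.4 1.2 57.9 turn 0.0
```

View pics/w5.png

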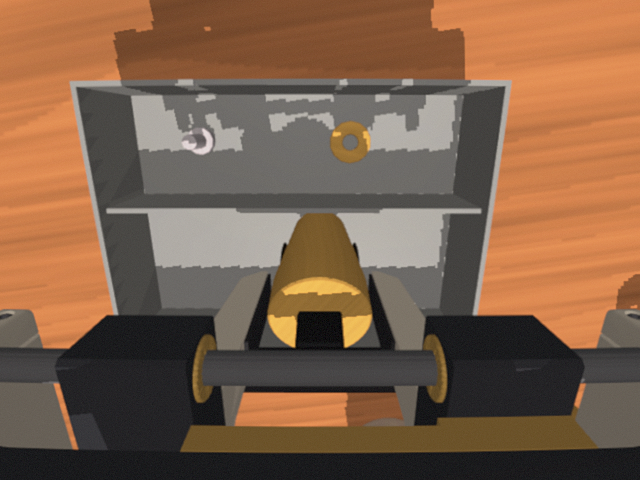

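```bash
cat >> h.py <<'E'
def plugring(G,a,ey,zg,z,r):
    a=a/np.linalg.norm(a); u=np.cross(a,ey)
    return np.array([G+a*(z-zg)+r*(np.cos(k)*u+np.sin(k)*ey) for k in np.linspace(0,2*np.pi,72)])
def tilt(rows,cols,zg0=.071):
    # rows: image row extremes [collar top ring min,max, foot ring min], in wrist
    from scipy.optimize import least_squares
    d=cam("wrist"); s=robot.read_state(); m=R.from_rotvec(s["orientation"]).as_matrix()
    G=s["tool_pos"]-m[:,2]*.019
    def f(p):
        e,zg=p[0],p[1]; a=-m[:,0]*np.cos(e)-m[:,2]*np.sin(e); 
        t=proj(d,plugring(G,a,m[:,1],zg,.082,.026)); b=proj(d,plugring(G,a,m[:,1],zg,0,.018))
        return np.array([t[:,1].min(),t[:,1].max(),b[:,1].min()])
    r=least_squares(lambda p:(f(p)-rows),[1.2,.071],x_scale=[.1,.005]); print("elev",np.degrees(r.x[0]),"zg",r.x[1],"res",r.fun)
E
python3 - <<'E'
from h import *
tilt(np.array([277,348,213]),None)
E
```

```text
elev 78.26618658664484 zg 0.0729802372464761 res [-6.98927476  8.71496322 -6.79139486]
```

Emit:
send_rows([
  [-1,[6,0,0],0],
  [-1,[7,0,0],0],
  [-1,[0,0,0],0],
  [-1,[0,0,-20],0],
  [-1,[0,0,-30],0],
  [-1,[0,0,-10],0],
  [-1,[0,0,0],0],
])

```text
t: 7.0
tool_pos: [0.5132, -0.224, 0.1555]
orientation: [0.227, 3.128, -0.004]
force: [0.9, -0.0, -0.6]
opening: 0.0005
```

```bash
python3 - <<'E'
from h import *
go(.455,.05,.154,81.7)
d=cam("wrist"); zoom(d,(0,0,640,480),1,"w6")
d=cam("side"); zoom(d,(270,300,470,480),4,"s6")
E
```

```text
t 7.0 pos [ 0.5132 -0.224   0.1555] psi 81.7 F [ 0.9 -0.  -0.6] open 0.0005
shift mm 97.1 262.8 1.5 turn 0.0
```

View pics/w6.png

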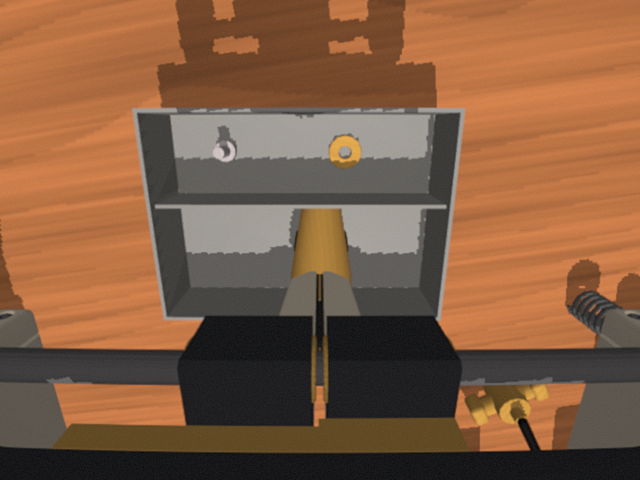

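View pics/s6.png

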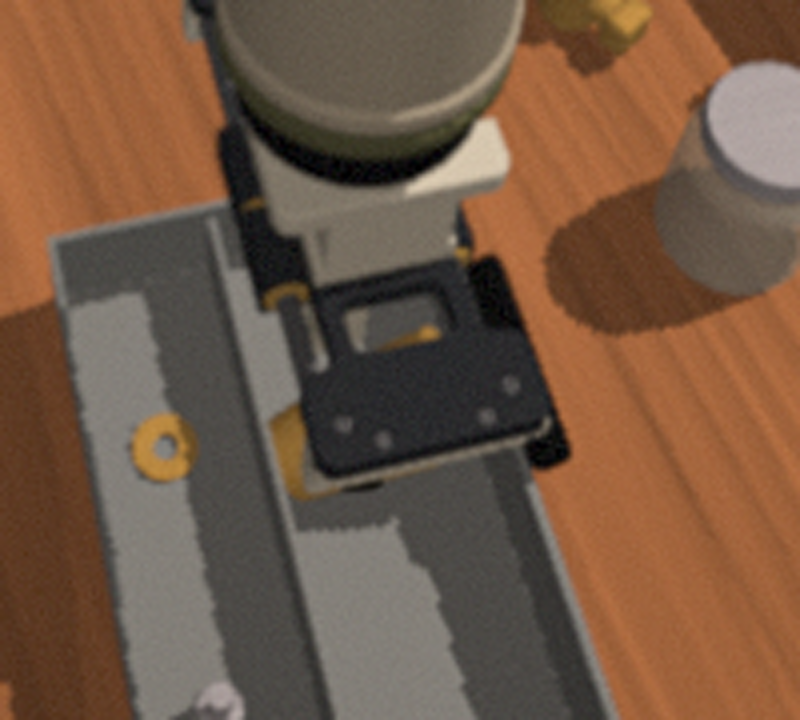

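Emit:
send_rows([
  [1,[-25,0,0],0],
  [1,[-28,0,0],0],
  [1,[0,0,0],0],
  [1,[0,0,0],0],
], newtons=25)

```text
t: 7.5
tool_pos: [0.5629, -0.2302, 0.1504]
orientation: [-0.226, -3.13, -0.002]
force: [0.3, -0.1, 0.4]
opening: 0.0282
```

```bash
python3 - <<'E'
from h import *
go(.566,-.231,.036,81.7)
d=cam("wrist"); zoom(d,(0,0,640,480),1,"w7")
d=cam("side"); 
yaw=np.radians(-8.3); ex=np.array([np.cos(yaw),np.sin(yaw),0]); ey=np.array([-np.sin(yaw),np.cos(yaw),0]); ez=np.array([0,0,1.])
c=np.array([.566,-.231,.054]); ax=ex*np.cos(np.pi/6)+ez*.5
pts=np.vstack([plugring(c,ax,ey,.071,z,r) for z,r in((0,.018),(.06,.026),(.082,.026))]+[[c+ax*.049+ey*y+ax*dz] for y in(-.045,.045) for dz in (0,-.018)])
overlay(d,pts,(270,330,430,480),4,"s7"); overlay(cam("wrist"),pts,(0,0,640,480),1,"w7")
E
```

```text
t 7.5 pos [ 0.5629 -0.2302  0.1504] psi 81.73 F [ 0.3 -0.1  0.4] open 0.0282
shift mm -3.2 -0.4 114.4 turn 0.0
```

View pics/w7.png

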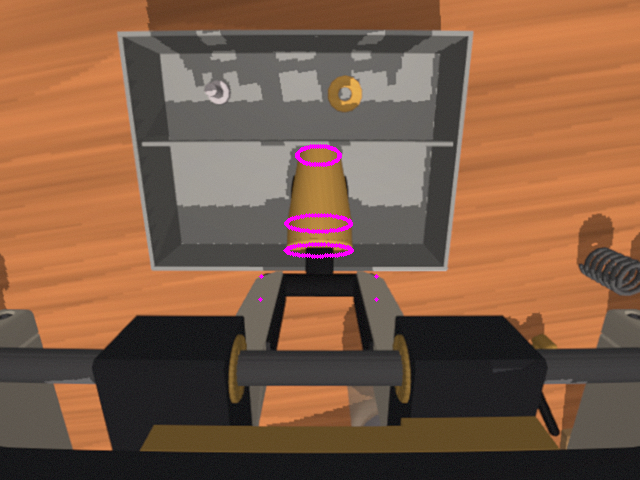

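View pics/s7.png

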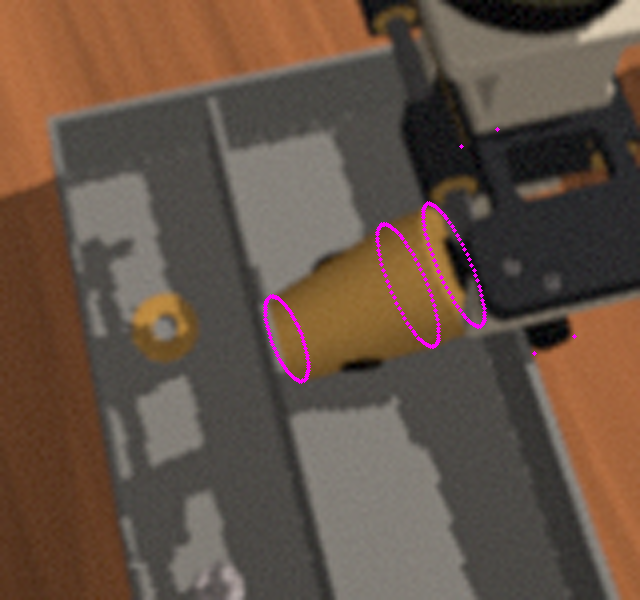

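Emit:
send_rows([
  [1,[-3,0,0],0],
  [1,[0,0,0],0],
  [1,[0,0,0],0],
  [1,[0,0,0],0],
  [1,[0,0,0],0],
  [1,[0,0,0],0],
  [1,[0,0,20],0],
  [1,[0,0,30],0],
  [1,[0,0,30],0],
  [1,[0,0,22],0],
  [1,[0,0,12],0],
  [1,[0,0,0],0],
], newtons=25)

```text
t: 8.85
tool_pos: [0.5654, -0.2304, 0.0366]
orientation: [-0.227, -3.13, -0.002]
force: [-0.5, 0.3, -0.7]
opening: 0.093
```

Emit:
send_rows([
  [-1,[0,0,0],0],
  [-1,[0,0,0],0],
  [-1,[0,0,0],0],
  [-1,[0,0,0],0],
  [-1,[0,0,0],0],
  [-1,[0,0,0],0],
  [-1,[0,0,0],0],
], newtons=25)

```text
t: 9.55
tool_pos: [0.567, -0.2312, 0.039]
orientation: [0.227, 3.133, -0.0]
force: [0.4, 0.5, 1.9]
opening: 0.0515
```

Emit:
send_rows([
  [-1,[0,0,0],0],
  [-1,[0,0,-10],0],
  [-1,[0,0,-10],0],
  [-1,[0,0,-10],0],
  [-1,[4,0,-5],0],
  [-1,[8,0,-5],0],
  [-1,[8,0,0],0],
  [-1,[8,0,0],0],
  [-1,[8,0,0],0],
  [-1,[0,0,0],0],
])

```text
t: 10.55
tool_pos: [0.5297, -0.2256, 0.0781]
orientation: [-0.228, -3.132, -0.001]
force: [0.2, -0.1, -5.8]
opening: 0.0516
```

```bash
python3 - <<'E'
from h import *
go(.566,-.230,.036,81.7)
d=cam("wrist"); zoom(d,(0,0,640,480),1,"w8")
E
```

```text
t 10.55 pos [ 0.5297 -0.2256  0.0781] psi 81.69 F [ 0.2 -0.1 -5.8] open 0.0516
shift mm -36.6 0.9 42.1 turn -0.0
```

View pics/w8.png

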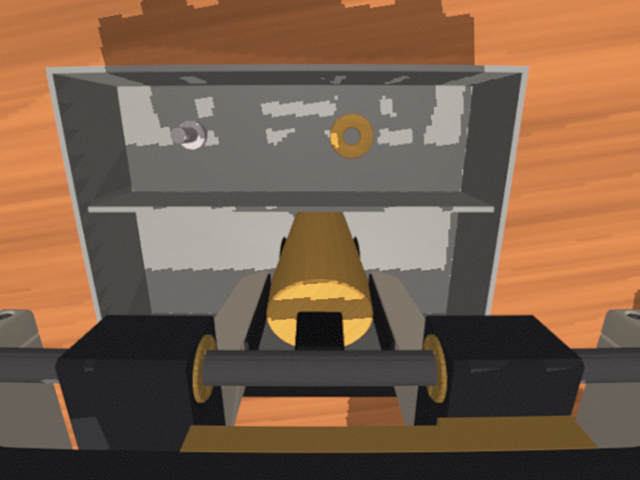

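Emit:
send_rows([
  [-1,[0,0,-10],0],
  [-1,[0,0,-20],0],
  [-1,[0,0,-20],0],
  [-1,[0,0,-20],0],
  [-1,[0,0,-10],0],
  [-1,[0,0,0],0],
])

```text
t: 11.2
tool_pos: [0.5325, -0.2266, 0.1609]
orientation: [0.227, 3.13, -0.002]
force: [0.0, -0.5, -6.4]
opening: 0.0512
```

```bash
python3 - <<'E'
from h import *
go(.455,.05,.15,81.7)
d=cam("wrist"); zoom(d,(0,0,640,480),1,"w9")
E
```

```text
t 11.2 pos [ 0.5325 -0.2266  0.1609] psi 81.71 F [ 0.  -0.5 -6.4] open 0.0512
shift mm 116.5 262.5 10.9 turn 0.0
```

View pics/w9.png

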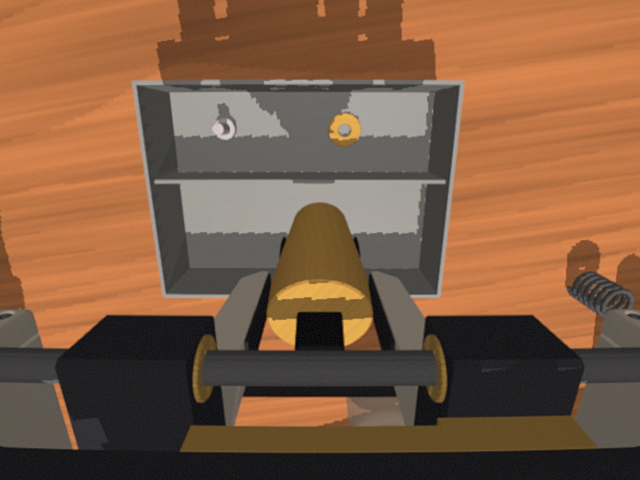

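Emit:
send_rows([
  [-1,[8,18,0],0],
  [-1,[16,36,0],0],
  [-1,[16,36,0],0],
  [-1,[16,36,0],0],
  [-1,[16,36,0],0],
  [-1,[16,36,0],0],
  [-1,[16,36,0],0],
  [-1,[12,28,10],0],
  [-1,[0,0,20],0],
  [-1,[0,0,20],0],
  [-1,[0,0,0],0],
])

```text
t: 12.35
tool_pos: [0.4507, 0.0504, 0.1043]
orientation: [-0.225, -3.126, 0.001]
force: [-0.7, -0.4, -6.2]
opening: 0.0515
```

```bash
python3 - <<'E'
from h import *
go(.455,.05,.052,81.7)
d=cam("wrist"); zoom(d,(150,150,490,400),2,"w10")
d=cam("side"); zoom(d,(150,180,350,330),4,"s10")
from scipy.optimize import least_squares
d=cam("wrist"); s=robot.read_state(); m=R.from_rotvec(s["orientation"]).as_matrix()
E
```

```text
t 12.35 pos [0.4507 0.0504 0.1043] psi 81.75 F [-0.7 -0.4 -6.2] open 0.0515
shift mm -4.4 0.2 52.3 turn 0.001
```

View pics/w10.png

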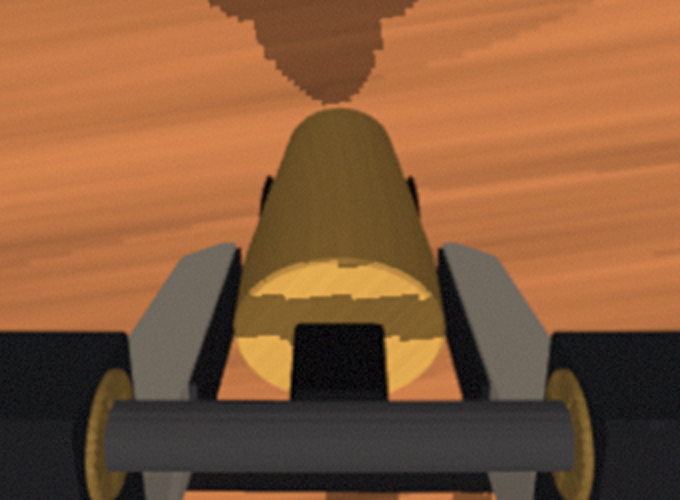

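View pics/s10.png

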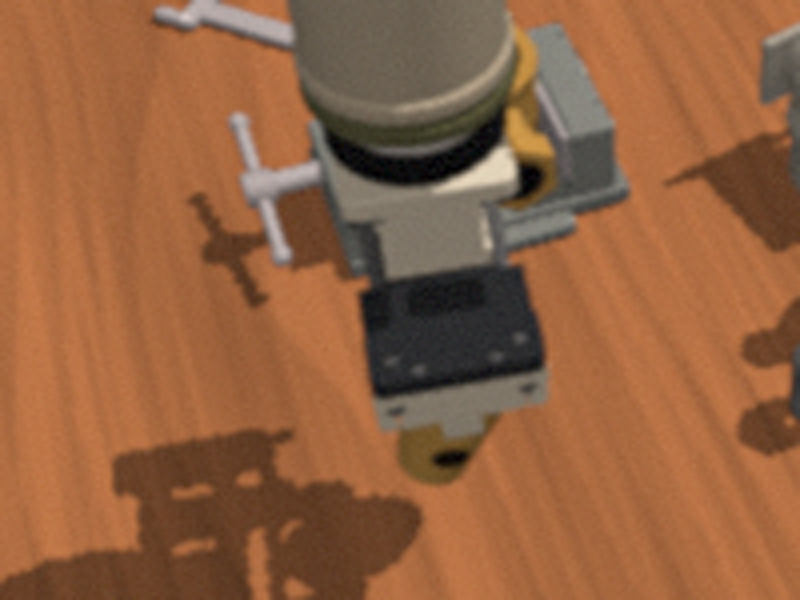

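```bash
python3 - <<'E'
from h import *
from scipy.optimize import least_squares
d=cam("wrist"); s=robot.read_state(); m=R.from_rotvec(s["orientation"]).as_matrix()
G=s["tool_pos"]-m[:,2]*.019
def f(p):
    e,zg,xo,dr=p; a=-m[:,0]*np.cos(e)-m[:,2]*np.sin(e); g=G+m[:,0]*xo
    t=proj(d,plugring(g,a,m[:,1],zg,.082,.026)); b=proj(d,plugring(g,a,m[:,1],zg,0,.018))
    return np.array([t[:,1].min(),t[:,1].max(),b[:,1].min(),np.ptp(t[:,0]), np.ptp(b[:,0])])+[dr,dr,dr,0,0]
for m_ in ([279,347.5,204,105.5,53],[277,349,203,105,54]):
    r=least_squares(lambda p:np.r_[f(p)-m_,(p[1]-.071)/.003,p[2]/.003,p[3]/3],[1.2,.071,0,0],x_scale=[.1,.005,.005,3]); print(np.degrees(r.x[0]),r.x[1:],r.fun)
E
```

```text
72.0447309665293 [ 0.08520679 -0.00760257  1.66136033] [-1.26643101  2.81162317 -1.72978777  0.8567616  -0.47003383  4.73559802
 -2.5341905   0.55378678]
72.62132014346092 [ 0.08412578 -0.00653527  1.26391859] [-0.58720972  1.36187303 -0.91509873  2.10632492 -1.31128754  4.37526126
 -2.17842325  0.4213062 ]
```

Emit:
send_rows([
  [-1,[0,0,15],0],
  [-1,[0,0,15],0],
  [-1,[0,0,5],0],
  [-1,[0,0,3],0],
  [-1,[0,0,2],0],
  [-1,[0,0,0],0],
])

```text
t: 13.15
tool_pos: [0.4546, 0.05, 0.0692]
orientation: [0.227, 3.133, 0.0]
force: [0.7, -0.1, -7.1]
opening: 0.0514
```

Emit:
send_rows([
  [-1,[0,0,3],0],
  [-1,[0,0,2],0],
  [-1,[0,0,2],0],
  [-1,[0,0,0],0],
])

```text
t: 13.55
tool_pos: [0.4573, 0.05, 0.0645]
orientation: [0.227, 3.127, 0.0]
force: [-0.6, 0.6, 7.4]
opening: 0.0514
```

Emit:
send_rows([
  [-1,[4,0,-1],0],
  [-1,[5,0,-1],0],
  [-1,[5,0,0],0],
  [-1,[5,0,0],0],
  [-1,[0,0,0],0],
], newtons=15)

```text
t: 14.05
tool_pos: [0.4344, 0.053, 0.0637]
orientation: [-0.227, -3.133, -0.0]
force: [-1.4, -0.7, 6.4]
opening: 0.0505
```

```bash
python3 - <<'E'
from h import *
go(.455,.05,.052,81.7)
d=cam("wrist"); zoom(d,(150,150,490,400),2,"w11")
d=cam("side"); zoom(d,(150,180,350,330),4,"s11")
E
```

```text
t 14.05 pos [0.4344 0.053  0.0637] psi 81.72 F [-1.4 -0.7  6.4] open 0.0505
shift mm -20.8 -0.0 11.7 turn 0.0
```

View pics/w11.png

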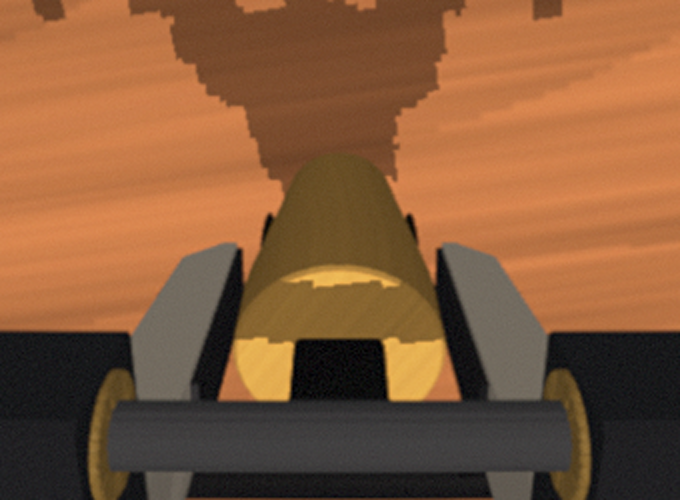

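View pics/s11.png

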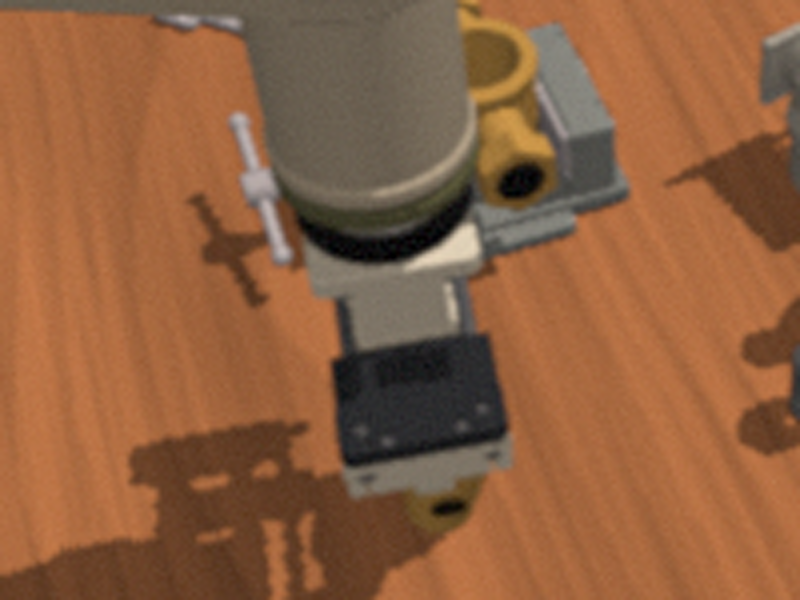

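```bash
python3 - <<'E'
from h import *
from scipy.optimize import least_squares
d=cam("wrist"); s=robot.read_state(); m=R.from_rotvec(s["orientation"]).as_matrix()
G=s["tool_pos"]-m[:,2]*.019
def f(p):
    e,zg,xo=p; a=-m[:,0]*np.cos(e)-m[:,2]*np.sin(e); g=G+m[:,0]*xo
    t=proj(d,plugring(g,a,m[:,1],zg,.082,.026)); b=proj(d,plugring(g,a,m[:,1],zg,0,.018))
    return np.array([t[:,1].min(),b[:,1].min(),np.ptp(t[:,0]), np.ptp(b[:,0])])
r=least_squares(lambda p:np.r_[f(p)-[282.5,226.5,104.5,51],(p[1]-.083)/.002],[1.4,.08,0],x_scale=[.1,.005,.005]); print(np.degrees(r.x[0]),r.x[1:],r.fun)
E
```

```text
82.11238714795442 [ 0.08428828 -0.0136425 ] [ 0.05077846 -0.00661833  0.60906002 -0.39401115  0.64414039]
```

Emit:
send_rows([
  [-1,[4,0,0],0],
  [-1,[4,0,1],0],
  [-1,[3,0,1],0],
  [-1,[0,0,0],0],
], newtons=12)

```text
t: 14.6
tool_pos: [0.4232, 0.0547, 0.0613]
orientation: [-0.227, -3.132, -0.0]
force: [-2.1, 0.3, 4.1]
opening: 0.0494
```

```bash
python3 - <<'E'
from h import *
go(.455,.05,.052,81.7)
d=cam("wrist"); zoom(d,(150,150,490,400),2,"w12")
E
```

```text
t 14.6 pos [0.4232 0.0547 0.0613] psi 81.71 F [-2.1  0.3  4.1] open 0.0494
shift mm -32.1 -0.0 9.3 turn 0.0
```

View pics/w12.png

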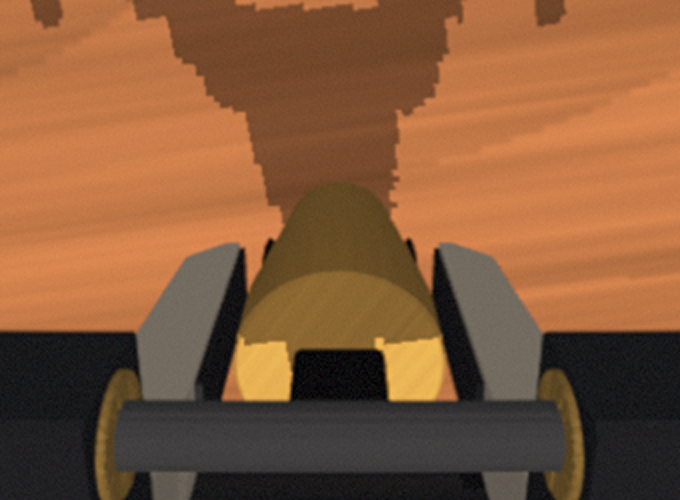

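Emit:
send_rows([
  [0.25,[0,0,0],0],
  [0.25,[0,0,0],0],
  [0.25,[2,0,0],0],
  [0.25,[2,0,0],0],
  [0.25,[2,0,0],0],
  [0.25,[3,0,0],0],
  [0.25,[3,0,0],0],
  [0.25,[5,0,0],0],
  [0.25,[8,0,0],0],
  [0.25,[15,0,0],0],
  [0.25,[15,0,0],0],
])

```text
t: 15.75
tool_pos: [0.3691, 0.0624, 0.0615]
orientation: [-0.227, -3.133, 0.0]
force: [-0.2, 0.5, 0.2]
opening: 0.058
```

```bash
python3 - <<'E'
from h import *
go(.455,.05,.052,81.7)
d=cam("wrist"); zoom(d,(0,0,640,480),1,"w13")
d=cam("side"); zoom(d,(150,180,350,330),4,"s13")
E
```

```text
t 15.75 pos [0.3691 0.0624 0.0615] psi 81.7 F [-0.2  0.5  0.2] open 0.058
shift mm -86.8 0.1 9.5 turn -0.0
```

View pics/w13.png

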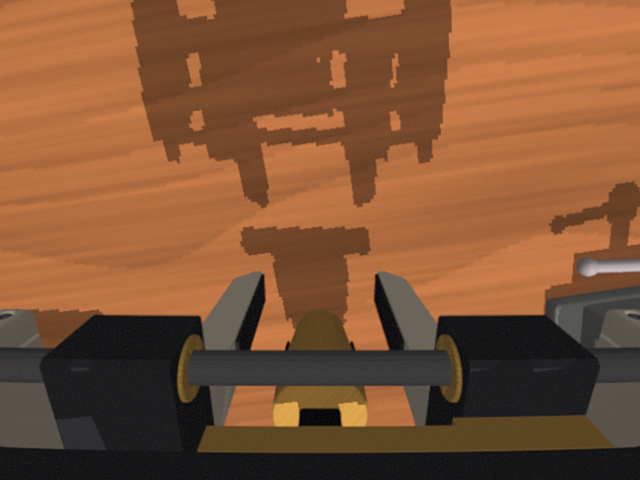

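View pics/s13.png

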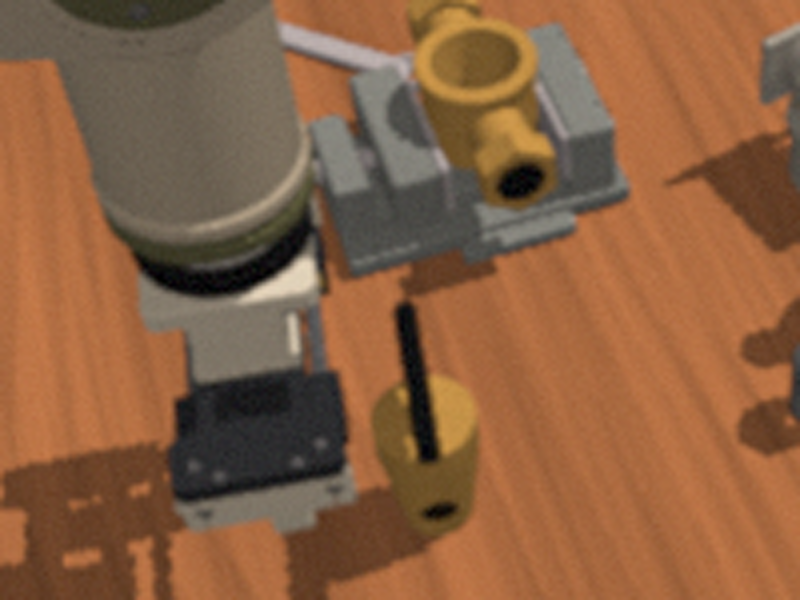

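Emit:
send_rows([
  [0.25,[0,0,-20],0],
  [0.25,[0,0,-40],0],
  [0.25,[0,0,-40],0],
  [0.25,[0,0,-15],0],
  [0.25,[0,0,0],0],
])

```text
t: 16.35
tool_pos: [0.3724, 0.0624, 0.1798]
orientation: [0.227, 3.127, 0.001]
force: [0.1, -0.2, -0.4]
opening: 0.0579
```

```bash
python3 - <<'E'
from h import *
go(.455,.05,.052,81.7)
d=cam("top"); zoom(d,(290,230,400,350),5,"t14")
d=cam("side"); zoom(d,(220,230,300,320),6,"s14")
E
```

```text
t 16.35 pos [0.3724 0.0624 0.1798] psi 81.7 F [ 0.1 -0.2 -0.4] open 0.0579
shift mm -83.5 -0.3 127.8 turn 0.0
```

View pics/t14.png

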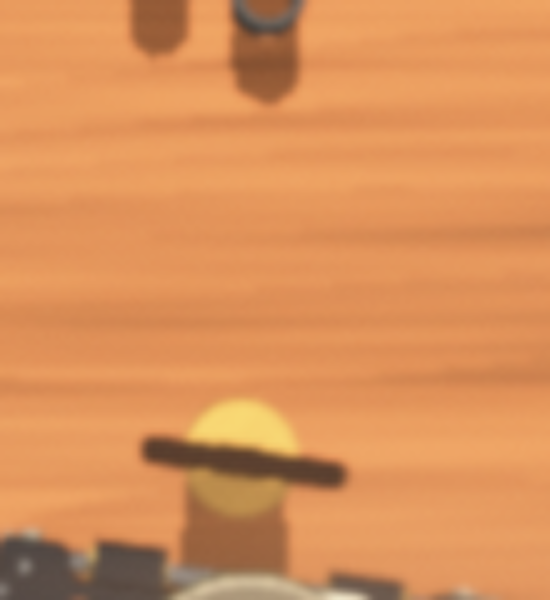

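View pics/s14.png

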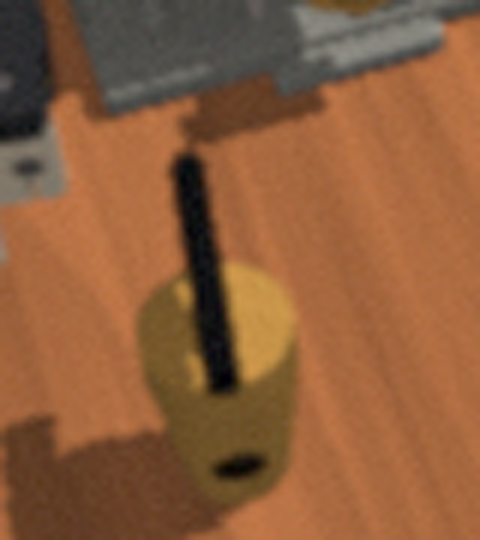

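```bash
python3 - <<'E'
from h import *
t=cam("top"); s=cam("side")
A=ray(t,[[290+142/5,230+450/5],[290+346/5,230+474/5]],.118); print(A,A.mean(0),np.degrees(np.arctan2(*(A[0]-A[1])[1::-1])),np.linalg.norm(A[0]-A[1]))
print("collar top",ray(t,[290+243/5,230+459/5],.082),"side",ray(s,[256.25,284.3],.082))
E
```

```text
[[0.43970731 0.09718492 0.118     ]
 [0.42883347 0.00921098 0.118     ]] [0.43427039 0.05319795 0.118     ] 82.95381405424206 0.08864341646524454
collar top [[0.43354407 0.05231314 0.082     ]] side [[0.43699043 0.05148467 0.082     ]]
```

Emit:
send_rows([
  [0.25,[0,0,-5],0.141],
  [0.25,[0,0,0],0.141],
  [0.25,[0,0,0],0.141],
  [0.25,[0,0,0],0.141],
  [0.25,[0,0,0],0.141],
  [0.25,[0,0,0],0.141],
  [0.25,[0,0,0],0.141],
  [0.25,[0,0,0],0.141],
  [0.25,[0,0,0],0.141],
  [0.25,[0,0,0],0.141],
  [0.25,[0,0,0],0.138],
  [0.25,[0,0,0],0],
], newtons=30)

```text
t: 17.75
tool_pos: [0.3692, 0.0623, 0.18]
orientation: [-2.354, -2.078, 0.003]
force: [-0.0, 0.2, 0.4]
opening: 0.0583
```

```bash
python3 - <<'E'
from h import *
go(.4355,.052,.096,-7)
E
```

```text
t 17.75 pos [0.3692 0.0623 0.18  ] psi -7.12 F [-0.   0.2  0.4] open 0.0583
shift mm -2.0 67.1 84.0 turn -0.002
```

Emit:
send_rows([
  [0.25,[-1,25,0],0],
  [0.25,[-1,30,0],0],
  [0.25,[0,12,10],0],
  [0.25,[0,0,20],0],
  [0.25,[0,0,20],0],
  [0.25,[0,0,0],0],
])

```text
t: 18.35
tool_pos: [0.4335, 0.0522, 0.1276]
orientation: [-2.345, -2.083, 0.008]
force: [0.0, 0.5, -0.0]
opening: 0.0582
```

```bash
python3 - <<'E'
from h import *
go(.4355,.052,.096,-7)
d=cam("wrist"); zoom(d,(0,0,640,480),1,"w15")
E
```

```text
t 18.35 pos [0.4335 0.0522 0.1276] psi -6.77 F [ 0.   0.5 -0. ] open 0.0582
shift mm 0.1 2.0 31.6 turn 0.004
```

View pics/w15.png

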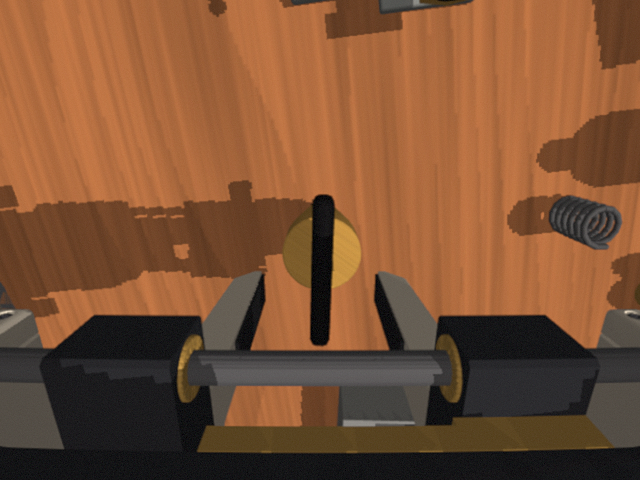

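Emit:
send_rows([
  [0.25,[0,1,15],0],
  [0.25,[0,0,12],0],
  [0.25,[0,0,4],0],
  [0.25,[0,0,0],0],
  [-1,[0,0,0],0],
  [-1,[0,0,0],0],
  [-1,[0,0,0],0],
  [-1,[0,0,0],0],
  [-1,[0,0,0],0],
  [-1,[0,0,0],0],
  [-1,[0,0,0],0],
], newtons=35)

```text
t: 19.5
tool_pos: [0.4372, 0.0521, 0.1005]
orientation: [-2.353, -2.082, 0.0]
force: [0.4, -0.4, -1.0]
opening: 0.0115
```

```bash
python3 - <<'E'
from h import *
go(.4355,.052,.096,-7)
d=cam("wrist"); zoom(d,(0,0,640,480),1,"w16")
E
```

```text
t 19.5 pos [0.4372 0.0521 0.1005] psi -6.99 F [ 0.4 -0.4 -1. ] open 0.0115
shift mm -0.3 -1.7 4.5 turn 0.0
```

View pics/w16.png

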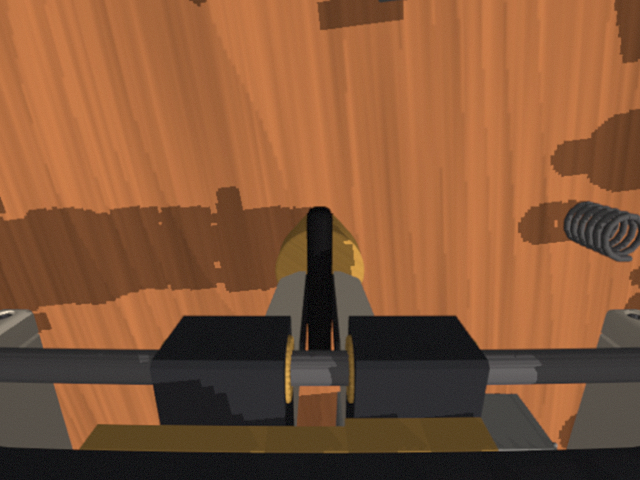

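Emit:
send_rows([
  [-1,[0,0,-10],0],
  [-1,[0,0,-20],0],
  [-1,[0,0,-30],0],
  [-1,[0,0,-30],0.1],
  [-1,[0,0,-30],0.14],
  [-1,[0,0,-10],0.14],
  [-1,[0,0,0],0.14],
  [-1,[0,0,0],0.14],
  [-1,[0,0,0],0.14],
  [-1,[0,0,0],0.14],
  [-1,[0,0,0],0.14],
  [-1,[0,0,0],0.14],
])

```text
t: 20.75
tool_pos: [0.4367, 0.0521, 0.2303]
orientation: [-3.122, -0.35, 0.002]
force: [-0.3, 0.0, -6.1]
opening: 0.0115
```

```bash
python3 - <<'E'
from h import *
go(.5315,.275,.225,-90)
E
```

```text
t 20.75 pos [0.4367 0.0521 0.2303] psi -77.22 F [-0.3  0.  -6.1] open 0.0115
shift mm 141.8 -196.4 5.3 turn 0.223
```

Emit:
send_rows([
  [-1,[10,-13,0],0],
  [-1,[22,-31,0],0],
  [-1,[25,-35,0],0],
  [-1,[25,-35,0],0],
  [-1,[25,-35,0],0],
  [-1,[20,-29,0],0],
  [-1,[10,-13,0],0],
  [-1,[5,-6,0],0.11],
  [-1,[0,0,0],0.113],
  [-1,[0,0,0],0],
  [-1,[0,0,0],0],
])

```text
t: 21.85
tool_pos: [0.5305, 0.2759, 0.2302]
orientation: [3.141, 0.014, -0.002]
force: [-0.3, 0.4, -6.3]
opening: 0.0118
```

```bash
python3 - <<'E'
from h import *
go(.5315,.275,.225,-90)
d=cam("top"); zoom(d,(180,220,300,360),4,"t17")
d=cam("side"); zoom(d,(180,120,320,260),4,"s17")
d=cam("wrist"); zoom(d,(0,0,640,480),1,"w17")
E
```

```text
t 21.85 pos [0.5305 0.2759 0.2302] psi -89.48 F [-0.3  0.4 -6.3] open 0.0118
shift mm 1.0 0.9 5.2 turn 0.009
```

View pics/t17.png

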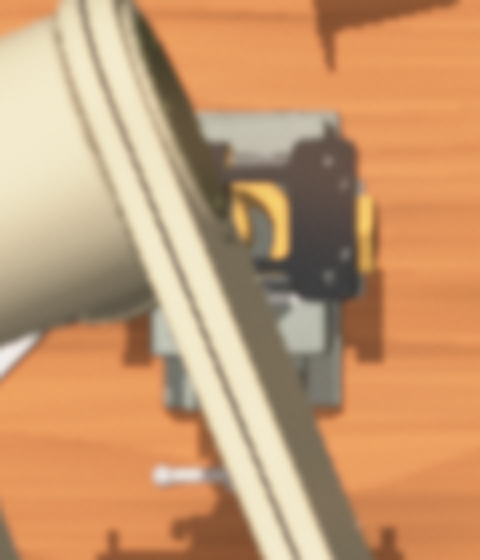

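View pics/s17.png

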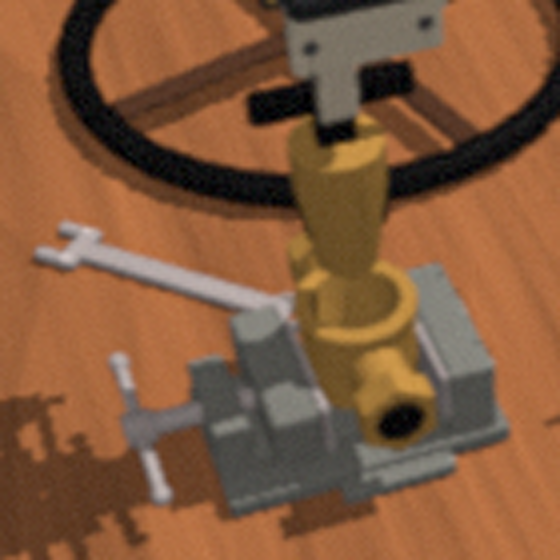

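View pics/w17.png

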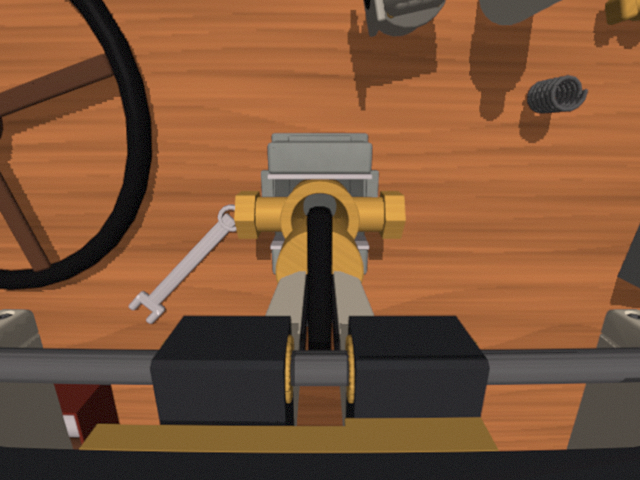

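```bash
python3 - <<'E'
from h import *
s=cam("side"); st=robot.read_state(); print(st["tool_pos"])
w=cam("wrist"); M=R.from_rotvec(w["orientation"]).as_matrix()
for z in (.126,.130,.134): print(z, ray(s,[267.5,180+0-60+262/4],z))
print("foot px", 180+350/4,120+262/4)
for z in (.126,.130,.134): print(z, ray(s,[180+350/4,120+262/4],z), "collar top", ray(s,[180+338/4,120+142/4],z+.082))
print("rim",ray(s,[180+358/4,120+304/4],.098))
# wrist: rim center
print("wrist rim",ray(w,[[281,214],[359,214],[320,181]],.098))
E
```

```text
[0.53086942 0.27588166 0.23067041]
0.126 [[0.53211774 0.27527559 0.126     ]]
0.13 [[0.53110017 0.27076923 0.13      ]]
0.134 [[0.53008261 0.26626287 0.134     ]]
foot px 267.5 185.5
0.126 [[0.53211774 0.27527559 0.126     ]] collar top [[0.5333715  0.27712984 0.208     ]]
0.13 [[0.53110017 0.27076923 0.13      ]] collar top [[0.53219942 0.27196504 0.212     ]]
0.134 [[0.53008261 0.26626287 0.134     ]] collar top [[0.53102733 0.26680024 0.216     ]]
rim [[0.53288405 0.27021538 0.098     ]]
wrist rim [[0.53772375 0.31038535 0.098     ]
 [0.53821355 0.24067995 0.098     ]
 [0.56747747 0.27574633 0.098     ]]
```

Emit:
send_rows([
  [-1,[1,0,10],0.006],
  [-1,[0,0,15],0],
  [-1,[0,0,15],0],
  [-1,[0,0,10],0],
  [-1,[0,0,5],0],
  [-1,[0,0,0],0],
])

```text
t: 22.7
tool_pos: [0.5312, 0.2758, 0.174]
orientation: [3.141, -0.0, -0.004]
force: [0.0, 0.5, -6.6]
opening: 0.0116
```

```bash
python3 - <<'E'
from h import *
go(.5325,.275,.1375,-90)
d=cam("side"); zoom(d,(200,120,320,240),5,"s18")
d=cam("wrist"); zoom(d,(0,0,640,480),1,"w18")
E
```

```text
t 22.7 pos [0.5312 0.2758 0.174 ] psi -90.01 F [ 0.   0.5 -6.6] open 0.0116
shift mm 1.3 0.8 36.5 turn -0.0
```

View pics/s18.png

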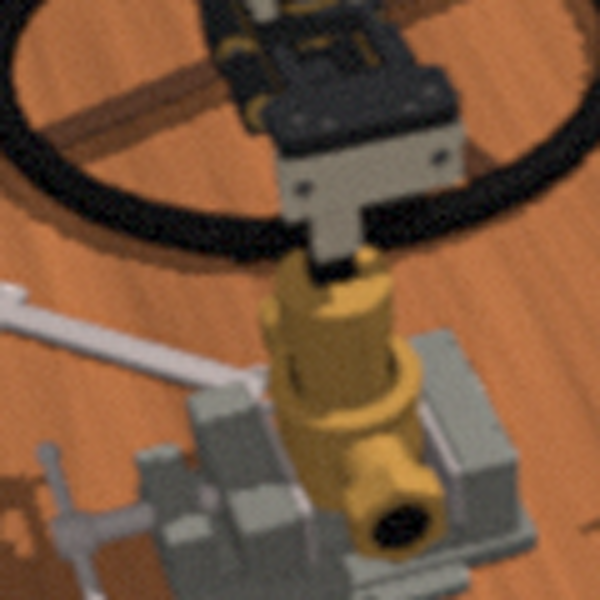

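View pics/w18.png

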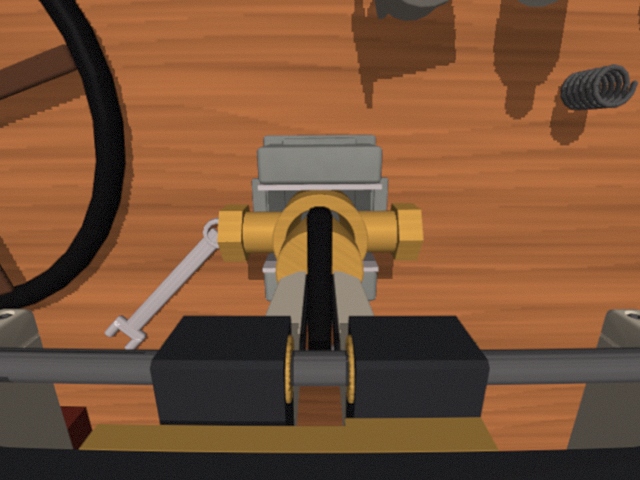

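Emit:
send_rows([
  [-1,[1,0,8],0],
  [-1,[0,0,8],0],
  [-1,[0,0,4],0],
  [-1,[0,0,2],0],
  [-1,[0,0,0],0],
])

```text
t: 23.3
tool_pos: [0.5326, 0.2761, 0.153]
orientation: [3.141, -0.0, -0.001]
force: [-0.5, -0.3, -6.1]
opening: 0.0116
```

Emit:
send_rows([
  [-1,[0,0,3],0],
  [-1,[0,0,2],0],
  [-1,[0,0,0],0],
])

```text
t: 23.6
tool_pos: [0.5326, 0.276, 0.1481]
orientation: [3.141, -0.0, -0.001]
force: [-1.1, -0.6, -6.9]
opening: 0.0121
```

Emit:
send_rows([
  [-1,[0,0,2],0],
  [-1,[0,0,2],0],
  [-1,[0,0,0],0],
])

```text
t: 23.9
tool_pos: [0.5323, 0.2759, 0.1444]
orientation: [3.141, -0.0, -0.002]
force: [-5.8, -1.6, -5.2]
opening: 0.0117
```

Emit:
send_rows([
  [-1,[0,0,1],0],
  [-1,[0,0,1],0],
  [-1,[0,0,0],0],
])

```text
t: 24.2
tool_pos: [0.5322, 0.2759, 0.1432]
orientation: [3.141, -0.0, -0.002]
force: [-9.2, -3.9, 1.6]
opening: 0.0114
```

Emit:
send_rows([
  [-1,[-0.8,0.4,0],0],
  [-1,[0,0,0],0],
])

```text
t: 24.4
tool_pos: [0.5321, 0.2758, 0.1431]
orientation: [-3.141, 0.0, -0.0]
force: [-4.5, -1.6, -0.9]
opening: 0.0121
```

Emit:
send_rows([
  [-1,[-0.2,0.2,1],0],
  [-1,[0,0,1],0],
  [-1,[0,0,0],0],
])

```text
t: 24.7
tool_pos: [0.5318, 0.2757, 0.1417]
orientation: [-3.141, 0.0, 0.0]
force: [-8.6, -3.1, 4.0]
opening: 0.0117
```

Emit:
send_rows([
  [-1,[-1,0.5,0],0],
  [-1,[0,0,0],0],
])

```text
t: 24.9
tool_pos: [0.5316, 0.2757, 0.1417]
orientation: [-3.14, 0.0, -0.003]
force: [-3.2, 0.8, 1.7]
opening: 0.012
```

```bash
python3 - <<'E'
from h import *
go(.5325,.275,.1375,-90)
d=cam("side"); zoom(d,(200,120,320,240),5,"s19")
E
```

```text
t 24.9 pos [0.5316 0.2757 0.1417] psi -90.0 F [-3.2  0.8  1.7] open 0.012
shift mm 0.9 0.7 4.2 turn -0.0
```

View pics/s19.png

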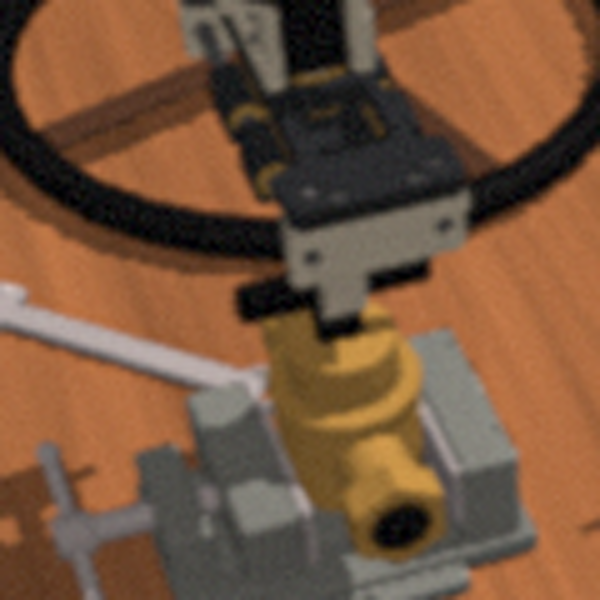

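Emit:
send_rows([
  [-1,[-0.5,0,1],0],
  [-1,[0,0,1],0],
  [-1,[0,0,0],0],
])

```text
t: 25.25
tool_pos: [0.5317, 0.2757, 0.1416]
orientation: [-3.14, 0.0, -0.005]
force: [-6.4, -1.5, 13.4]
opening: 0.0122
```

Emit:
send_rows([
  [-1,[-0.5,0,1],0],
  [-1,[0,0,1],0],
  [-1,[0,0,0],0],
])

```text
t: 25.55
tool_pos: [0.5325, 0.2757, 0.141]
orientation: [-3.14, 0.0, -0.01]
force: [-5.3, -2.1, 18.5]
opening: 0.0118
```

Emit:
send_rows([
  [-1,[0,0,-2],0],
  [-1,[0,0,0],0],
])

```text
t: 25.75
tool_pos: [0.5323, 0.2757, 0.1411]
orientation: [-3.14, 0.001, -0.009]
force: [2.4, 0.8, 8.5]
opening: 0.0116
```

```bash
python3 - <<'E'
from h import *
go(.5325,.275,.1375,-90)
d=cam("side"); zoom(d,(220,150,300,230),7,"s20")
yaw=0
for cx,cy in ((.533,.2725),):
  c=np.array([cx,cy,.041]); ax=np.array([0,0,1.]); ey=np.array([1.,0,0])
  pts=np.vstack([plugring(c,ax,ey,0,z,r) for z,r in((.06,.026),(.082,.026),(.057,.036))]+[[c+ax*z+ey*y] for y in(-.045,.045) for z in (.102,.12)])
  overlay(d,pts,(220,150,300,230),7,"s20o")
E
```

```text
t 25.75 pos [0.5323 0.2757 0.1411] psi -90.02 F [2.4 0.8 8.5] open 0.0116
shift mm 0.2 0.7 3.6 turn -0.0
```

View pics/s20o.png

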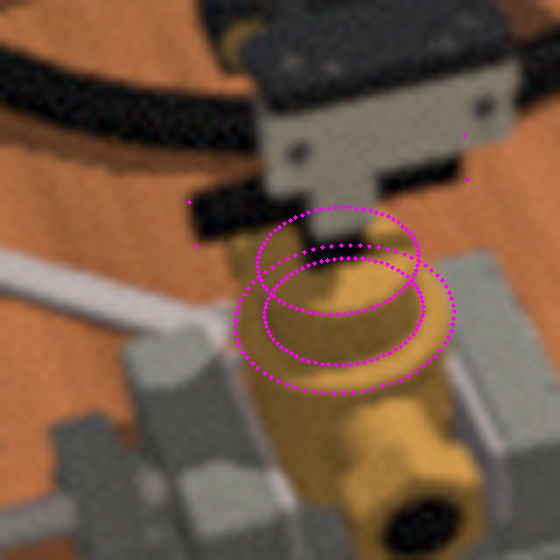

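View pics/s20.png

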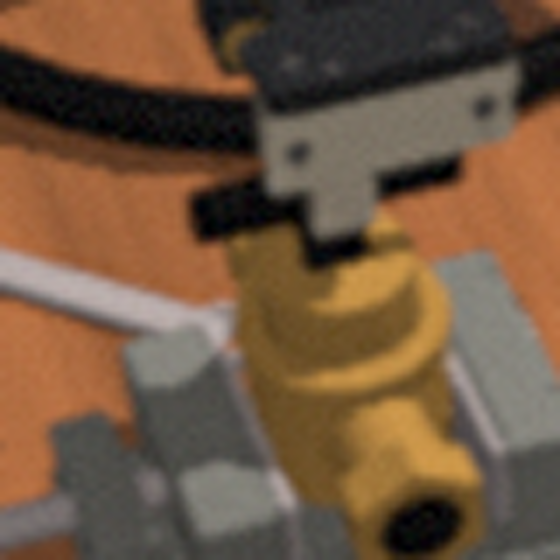

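Emit:
send_rows([
  [-1,[0,0,-1],0],
  [-1,[0,0,0],0],
  [-0.4,[0,0,0],0],
  [-0.4,[0,0,0],0],
  [-0.4,[0,0,0],0],
  [-0.4,[0,0,0],0],
  [-0.4,[0,0,0],0],
], newtons=20)

```text
t: 26.5
tool_pos: [0.5297, 0.275, 0.1393]
orientation: [3.141, -0.0, -0.001]
force: [-0.5, 0.4, 0.1]
opening: 0.0278
```

```bash
python3 - <<'E'
from h import *
go(.5325,.275,.1375,-90)
d=cam("side"); zoom(d,(220,150,300,230),7,"s21")
d=cam("wrist"); zoom(d,(0,0,640,480),1,"w21")
E
```

```text
t 26.5 pos [0.5297 0.275  0.1393] psi -90.01 F [-0.5  0.4  0.1] open 0.0278
shift mm 2.8 -0.0 1.8 turn -0.0
```

View pics/s21.png

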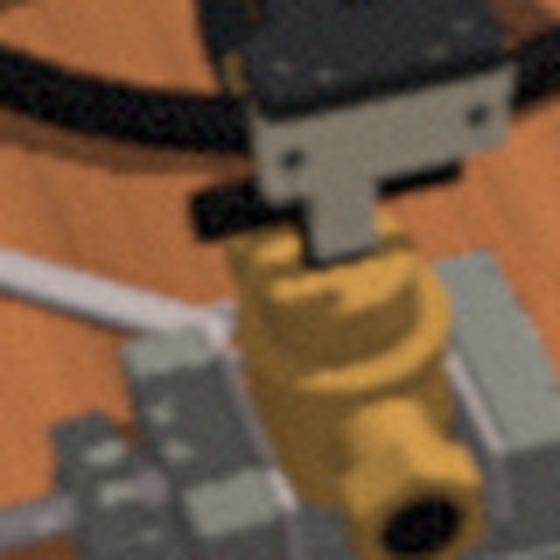

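View pics/w21.png

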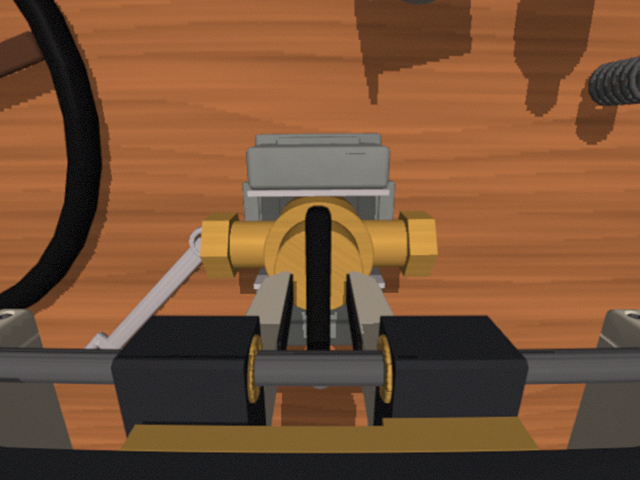

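Emit:
send_rows([
  [-0.4,[2,0,0],0],
  [-0.4,[0,0,0],0],
  [-1,[0,0,0],0],
  [-1,[0,0,0],0],
  [-1,[0,0,0],0],
  [-1,[0,0,0],0],
  [-1,[0,0,0],0],
], newtons=15)

```text
t: 27.3
tool_pos: [0.532, 0.2756, 0.1397]
orientation: [-3.141, -0.0, -0.0]
force: [-0.1, 4.6, -0.4]
opening: 0.0116
```

Emit:
send_rows([
  [-1,[0,0,0],-0.05],
  [-1,[0,0,0],-0.1],
  [-1,[0,0,0],-0.1],
  [-1,[0,0,0],0],
])

```text
t: 27.7
tool_pos: [0.5319, 0.2758, 0.1397]
orientation: [-3.115, -0.397, -0.001]
force: [0.2, 6.5, -0.3]
opening: 0.0117
```

Emit:
send_rows([
  [-1,[0.1,-0.7,0],-0.1],
  [-1,[0,0,0],-0.1],
  [-1,[0,0,0],-0.1],
  [-1,[0,0,0],-0.1],
  [-1,[0,0,0],-0.1],
  [-1,[0,0,0],-0.05],
  [-1,[0,0,0],0],
])

```text
t: 28.4
tool_pos: [0.5317, 0.2763, 0.1397]
orientation: [-2.892, -1.224, -0.0]
force: [-0.5, 4.7, 0.1]
opening: 0.0118
```

```bash
python3 - <<'E'
from h import *
go(.532,.2757,.1375,-90)
d=cam("side"); zoom(d,(220,150,300,230),7,"s22")
d=cam("wrist"); zoom(d,(0,0,640,480),1,"w22")
E
```

```text
t 28.4 pos [0.5317 0.2763 0.1397] psi -44.12 F [-0.5  4.7  0.1] open 0.0118
shift mm -0.2 0.6 2.2 turn 0.801
```

View pics/s22.png

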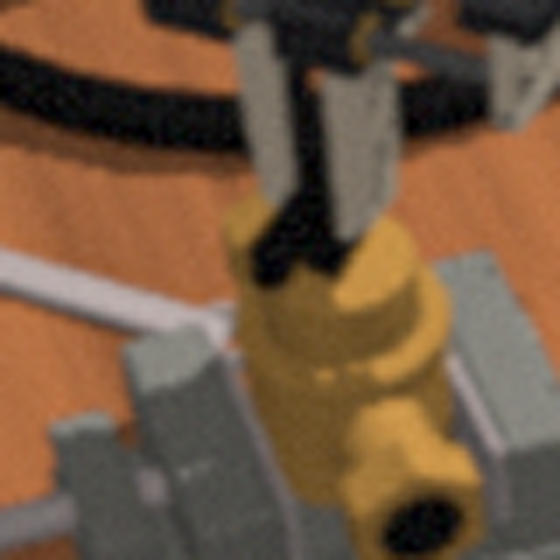

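View pics/w22.png

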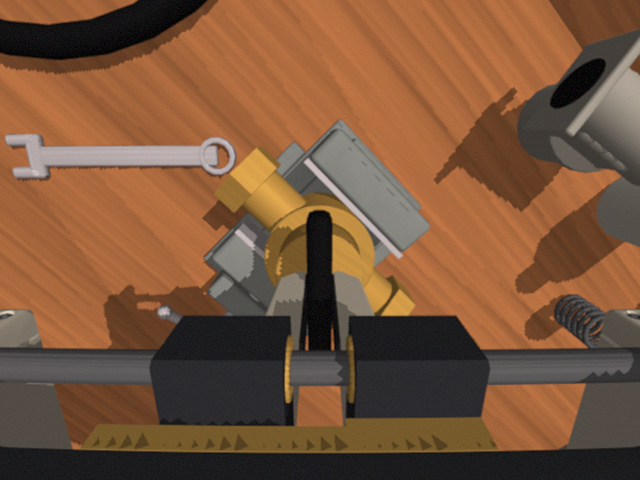

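Emit:
send_rows([
  [-1,[0.4,-0.4,0],0],
  [-1,[0,0,0],0.1],
  [-1,[0,0,0],0.1],
  [-1,[0,0,0],0.1],
  [-1,[0,0,0],0.1],
  [-1,[0,0,0],0.1],
  [-1,[0,0,0],0.1],
  [-1,[0,0,0],0.1],
  [-1,[0,0,0],0.1],
  [-1,[0,0,0],0],
  [-1,[0,0,0],0],
])

```text
t: 29.6
tool_pos: [0.532, 0.2757, 0.1396]
orientation: [3.141, 0.002, -0.0]
force: [-0.3, -1.4, 2.1]
opening: 0.012
```

```bash
python3 - <<'E'
from h import *
go(.532,.2757,.1375,-90)
d=cam("side"); zoom(d,(220,150,300,230),7,"s23")
d=cam("wrist"); zoom(d,(0,0,640,480),1,"w23")
E
```

```text
t 29.6 pos [0.532  0.2757 0.1396] psi -89.91 F [-0.3 -1.4  2.1] open 0.012
shift mm 0.0 -0.0 2.1 turn 0.002
```

View pics/s23.png

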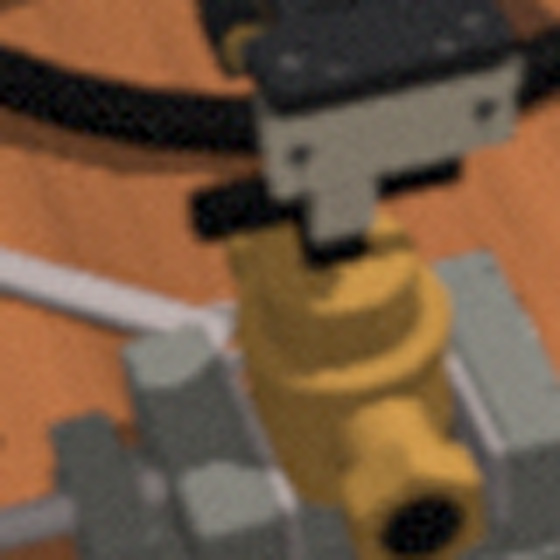

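View pics/w23.png

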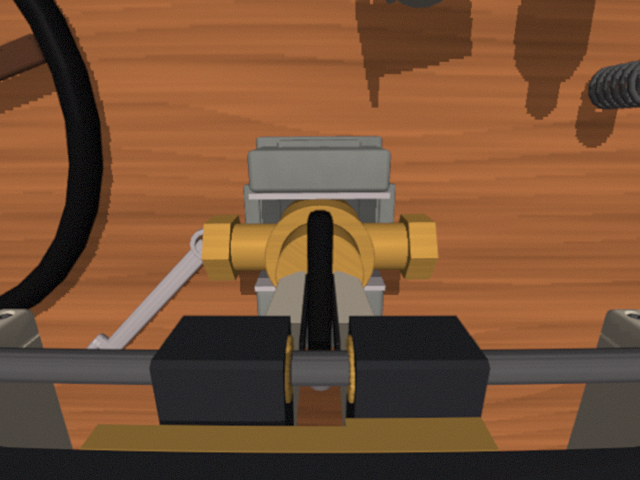

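Emit:
send_rows([
  [-0.3,[0,0,0],0],
  [-0.3,[0,0,0],0],
  [-0.3,[0,0,0],0],
  [-0.3,[0,0,0],0],
  [-0.3,[0,0,0],0],
  [-0.3,[0,0,-10],0],
  [-0.3,[0,0,-30],0],
  [-0.3,[0,0,-40],0],
  [-0.3,[0,0,-20],0],
  [-0.3,[-30,0,0],0],
  [-0.3,[-45,0,0],0],
  [-0.3,[-45,0,0],0],
])

```text
t: 30.9
tool_pos: [0.411, 0.2762, 0.2405]
orientation: [-3.141, 0.002, -0.001]
force: [-0.0, 0.8, 0.6]
opening: 0.0325
```

Emit:
send_rows([
  [-0.3,[0,40,0],0],
  [-0.3,[0,45,0],0],
  [-0.3,[0,45,0],0],
  [-0.3,[0,45,0],0],
  [-0.3,[0,30,0],0],
  [-0.3,[0,0,0],0],
  [-0.3,[0,0,0],0],
])

```text
t: 31.6
tool_pos: [0.4121, 0.0711, 0.2405]
orientation: [-3.141, 0.003, -0.002]
force: [0.1, 0.6, -0.3]
opening: 0.0326
```

```bash
python3 - <<'E'
from h import *
go(.532,.2757,.1375,-90)
d=cam("top"); zoom(d,(180,220,300,340),5,"t24"); cv2.imwrite("pics/t24f.png",d["color"][:,:,::-1])
d=cam("side"); zoom(d,(200,130,320,250),5,"s24")
E
```

```text
t 31.6 pos [0.4121 0.0711 0.2405] psi -90.12 F [ 0.1  0.6 -0.3] open 0.0326
shift mm 119.4 -204.8 103.0 turn -0.002
```

View pics/t24.png

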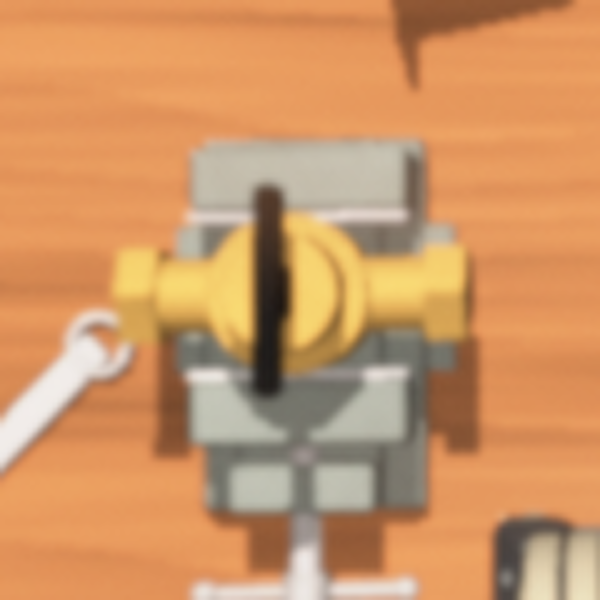

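View pics/s24.png

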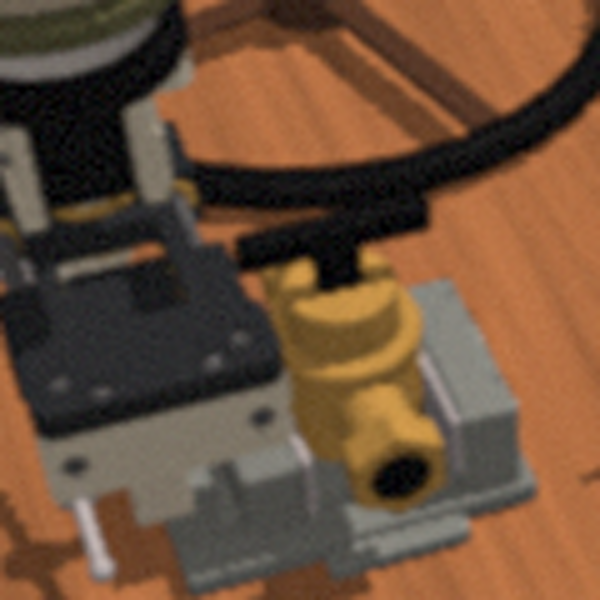

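View pics/t24f.png

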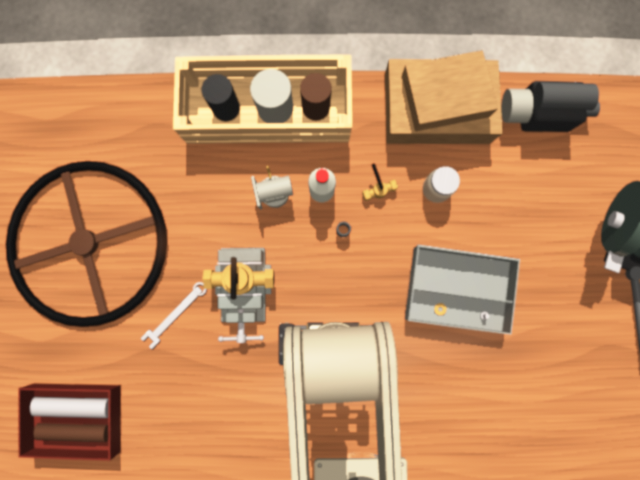

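```bash
python3 - <<'E'
from h import *
t=cam("top"); s=cam("side")
for z in(.155,.161,.167): print(z,ray(t,[180+267/5,220+290/5],z))
# side: collar top ellipse center & rim
for cx,cy in ((.533,.2725),(.532,.2745)):
  c=np.array([cx,cy,.041]); ax=np.array([0,0,1.]); ey=np.array([1.,0,0])
  pts=np.vstack([plugring(c,ax,ey,0,z,r) for z,r in((.082,.026),(.057,.036))]+[[c+ax*z+ey*y] for y in(-.045,.045) for z in (.102,.12)])
  overlay(s,pts,(200,130,320,250),5,"s25_%d"%(cy*1e4))
E
```

```text
0.155 [[0.5302309  0.27561046 0.155     ]]
0.161 [[0.5300844  0.27466948 0.161     ]]
0.167 [[0.5299379 0.2737285 0.167    ]]
```

View pics/s25_2745.png

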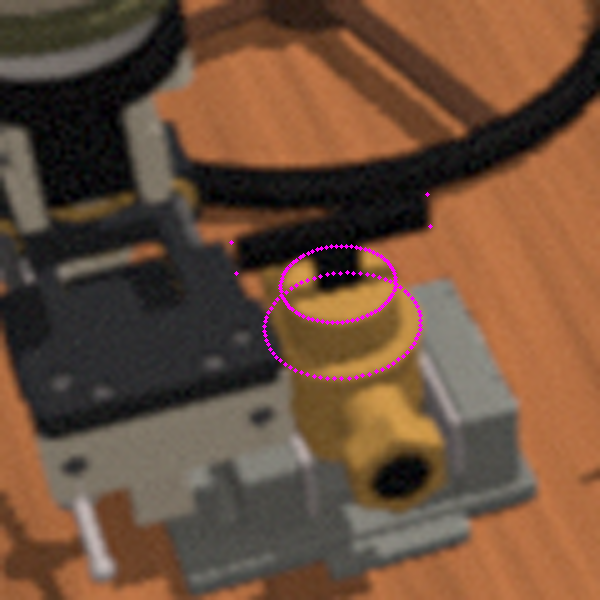

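```bash
python3 -c "
from plant import ticket
print(ticket.close_job())"
```

```text
the job is handed in; nothing more can be done
None
```

The plug is home in the cock and shut, handle square across the pipe. I handed the job in at about 32 s.

- **Picking up:** I gripped the plug by its collar and tipped it upright against the tray divider. On the first try, at 12 N, it slipped out of the fingers and fell back into the tray, in the same leaning pose as at the start. The second try, at 25 N, held.
- **Standing it up:** I stood it on its foot on the bench with the handle on top. It was about 17 degrees off upright when it touched down, and I drew it upright as I set it down.
- **Lowering it in:** I re-gripped it by the handle and lowered it into the bore in small steps. During this I corrected about 2 mm of sideways offset, going by the measured force. The side force peaked at about 9 N, and the final seating push was about 18 N.
- **Checking for binding:** I opened the fingers, re-gripped at 15 N, and swung the handle 46 degrees and back. The side force stayed below 7 N and the tool height did not change.
- **Last checks:** In the final top and side pictures the handle is square across the pipe and the collar height matches home to about 1 mm. The tool was about 40 mm higher on the seated plug than on the bench; 41 mm was expected, and readings scatter by a few mm. The tray, washer, screw and other items on the bench look unmoved, and the gripper is clear of everything.
- **Disagreement between cameras:** The top and side cameras differed by 2 to 3 mm throughout. I averaged them and used the force readings for the final centring.

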